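# Stack and chock three round bars in a V-rack

## Task

First push the orange sliding chock along the rack so that the two blue-banded bars roll together and are clamped between its green sprung nose and the backstop, leaving the nose pushed in about halfway. Then take the yellow-banded bar from its V-stand and lay it gently, without dropping it, in the valley on top of the two, in line and with its ends about even with the rack's other bars. Last, swing the red keeper over until its V sits down on the top bar, let go, and leave the other things on the desk where they are.

Things in the scene. Friction and masses are not known exactly. Their poses are not given: they have to be found in the camera images.
- rack: Fixed blue base plate 150 x 345 x 8 mm with two black-topped rails along its y (at x = +-45 mm, 14 mm wide, y = -55 to +135 mm, tops 30 mm over the desk). Origin: centre of the plate's underside, on the desk; z up. Bars lie across the rails, along the rack's x, and roll along its y. Bar axis heights over the desk: 50 mm on the rails, 84.6 mm on top of two touching bars.
- rail_end (a point): Middle of the rack's far (+y) rail ends, at rack y = 135 mm, 30 mm up. Near it stands the grey backstop (110 mm wide, black cheeks 68 mm high that slope back 18 deg). It has been clamped anywhere along a 16 mm length and its place is not reported: a bar that touches it has its axis at rack y = 65 to 81 mm. Feel for it.
- bar_a: Aluminium round bar with two blue bands, 40 mm diameter, 140 mm long, 0.4 kg. Origin at its centre, x along the bar (y and z turn as it rolls). Lies loose on the rails, nearer to the backstop.
- bar_b: Bar like bar_a (blue bands, 40 mm diameter, 140 mm long), loose on the rails between bar_a and the chock.
- bar_c: Bar of the same size with yellow bands, 0.3 to 0.5 kg. Origin at its centre, x along the bar. Starts lying in the V-stand, axis 44 mm over the desk.
- v_stand: Fixed V-stand that holds bar_c along its x: grey base 120 x 64 x 8 mm, two black V plates 12 mm thick at x = +-45 mm, tops about 42 mm over the desk; the middle 78 mm between them is free. Origin under its centre.
- chock_back (a point): Centre of the flat back face (away from the bars) of the chock's orange carriage, 35 mm over the desk. Carriage 62 mm (rack x) by 40 mm (rack y), 14 to 44 mm over the desk; black grip block on top 40 by 22 mm, up to 73 mm, centred 18 mm ahead of the back face. Slides only along rack y, about 9 N of friction, stays where it is left. Axes as the rack's.
- chock (a joint): Travel of the chock along the rack's +y, 0 to 0.10 m.
- chock_nose (a joint): How far the green nose plate (66 mm wide, in front of the carriage) is pushed back against its spring: 0 free, 0.012 m fully in; 0.8 N per mm. Free, a bar that touches it has its axis 82 mm ahead of chock_back along rack y; pushed in, less by the joint's value. The carriage's friction holds against the spring.
- keeper (a joint): Angle of the keeper, a steel arm with a red V pad (60 mm wide along rack x), hinged on the backstop about the rack's x. 0: the V sits on a bar lying in the valley of two bars clamped against the backstop; positive: lifted; 1.9: fully open, leaning back away from the bars. A stiff hinge that stays at any angle (2 N at the pad moves it); lifted, it reaches 190 mm over the desk.
- keeper_pad (a point): Middle of the flat outer (top) face of the keeper's red pad; z points out of that face (up when seated, 118 mm over the desk). The hinge axis lies 95 mm over the desk and 85 mm from the top bar's axis towards the rack's +y; the pad point is 85 mm along the arm and 23 mm off it, 88 mm from the hinge axis.
- wooden_box: Bystander: small lidded wooden box 71 x 113 x 50 mm; origin under its centre.
- masking_tape: Bystander: roll of masking tape 104 mm across, 25 mm high; origin under its centre.
- solder_reel: Bystander: reel of solder wire 86 x 62 x 35 mm; origin under its centre.
- screwdriver: Bystander: red-handled screwdriver 160 mm long; origin under the centre.

How it is judged:
On the way, in this order (a step that is already met when the one before it is completed fails the run):
1. the two blue-banded bars are clamped between chock and backstop, nose pushed in about halfway, the yellow-banded bar not yet on top (value of joint chock_nose between 0.0025 and 0.0095 m and horizontal distance between bar_a and bar_b below 0.046 m and z of bar_a in the frame of rack between 0.045 and 0.055 m and z of bar_b in the frame of rack between 0.045 and 0.055 m and angle between the x axis of each of bar_a, bar_b and the x axis of rack, either way round below 0.1 rad and not (z of bar_c in the frame of rack between 0.081 and 0.089 m and x of bar_c in the frame of rack between -0.025 and 0.025 m and angle between the x axis of bar_c and the x axis of rack, either way round below 0.1 rad and distance between bar_c and bar_a below 0.052 m and distance between bar_c and bar_b below 0.052 m)), for 0.2 s.
2. the yellow-banded bar lies in the valley, let go, with the keeper still lifted off it (value of joint chock_nose between 0.0025 and 0.0095 m and horizontal distance between bar_a and bar_b below 0.046 m and z of bar_a in the frame of rack between 0.045 and 0.055 m and z of bar_b in the frame of rack between 0.045 and 0.055 m and angle between the x axis of each of bar_a, bar_b, bar_c and the x axis of rack, either way round below 0.1 rad and z of bar_c in the frame of rack between 0.081 and 0.089 m and x of bar_c in the frame of rack between -0.025 and 0.025 m and distance between bar_c and bar_a below 0.052 m and distance between bar_c and bar_b below 0.052 m and contact force between the fingers and bar_c below 0.1 N and value of joint keeper above 0.15 rad), for 0.2 s.
At the end, for the whole second after the job is handed in: Nose in 2.5 to 9.5 mm; blue-banded bars on the rails, axes under 46 mm apart; yellow-banded bar in their valley, axis 81 to 89 mm up, within 25 mm of the rack's middle; all within 0.1 rad of the rack's x and at rest; keeper within 0.04 rad of seated (value of joint chock_nose between 0.0025 and 0.0095 m and horizontal distance between bar_a and bar_b below 0.046 m and z of bar_a in the frame of rack between 0.045 and 0.055 m and z of bar_b in the frame of rack between 0.045 and 0.055 m and angle between the x axis of each of bar_a, bar_b, bar_c and the x axis of rack, either way round below 0.1 rad and z of bar_c in the frame of rack between 0.081 and 0.089 m and x of bar_c in the frame of rack between -0.025 and 0.025 m and distance between bar_c and bar_a below 0.052 m and distance between bar_c and bar_b below 0.052 m and value of joint keeper between -0.04 and 0.04 rad and linear speed of each of bar_c, bar_a, bar_b below 0.02 m/s); the robot touches nothing.
It fails at once if the wooden box is pushed more than 30 mm away (distance of wooden_box from where it was at the start of the episode above 0.03 m).
It fails at once if the masking tape is pushed more than 30 mm away (distance of masking_tape from where it was at the start of the episode above 0.03 m).
It fails at once if the solder reel is pushed more than 30 mm away (distance of solder_reel from where it was at the start of the episode above 0.03 m).
It fails at once if the screwdriver is pushed more than 30 mm away (distance of screwdriver from where it was at the start of the episode above 0.03 m).
It fails at once if the yellow-banded bar is dropped (a free fall of about 10 mm or more) (contact force between the fingers and bar_c below 0.1 N and linear speed of bar_c above 0.45 m/s).
It also fails if it takes over 72 s, if anything falls off the work surface, if the arm or the gripper's body presses on something with over 40 N, if the wrist force passes 120 N, or if a joint passes its speed limit or range.

## Robot

A 7-joint arm with a two-finger parallel gripper is mounted at the origin on a cart in front of the work surface, level with it; the furniture and walls round the work are solid. World frame = base frame: x ahead of the robot, y to its left, z up, the work surface at z = 0. Lengths are in m, angles in rad, forces in N, time in s.
With the tool pointing down it reaches from about 0.35 to 0.775 m from the base axis. Payload 3.1 kg.
Tool frame: the origin (TCP) lies at the very end of the fingers, on their centre line; the grasp point (between the pads) lies 19 mm behind it; z points along the fingers, y is the line along which they close (so a half turn about z gives the same grasp; the last joint's range is limited). The gripper opens to 85 mm and grips with 20 to 120 N. Pads are 22 mm wide; open, the fingers measure 114 mm over their backs; the gripper's body (76 mm by 85 mm) begins 54 mm behind the grasp point. The pads swing forward as they close: fully open they stand 13 mm farther back than shut.
Start: joints at [1.087, 0.311, 0.014, 1.512, -0.004, 1.319, -0.027], TCP at [0.235, -0.497, 0.196] pointing down, gripper open.
Joint ranges: [-2.7, 2.7], [-0.3, 1.91], [-1.27, 1.3], [0.12, 2.57], [-1.44, 4.58], [0.2, 2.03], [-3.05, 3.05]. Speed limits (rad/s): [2.79, 2.79, 3.14, 3.14, 3.14, 3.14, 3.14].

## Interface

Orientations are given as a unit quaternion [x, y, z, w].
In Python, from rig import manip gives the robot as it stands.
- The arm moves only by the tool arm_command, never from a script. Its argument "commands" is a list of rows, each a list of 6 numbers: the shift along the tool's x, y, z each as a share of 40 cm, from -1 to 1, then the turn, a rotation vector about the tool's x, y, z each as a share of 90 degrees, from -1 to 1. A call has 1 to 12 rows; each row is the pose to reach, as a shift and turn from the pose commanded when the call began, along the tool's axes at that moment; what a row does not reach only later rows make up. A row lasts 1/10 s, in which the tool goes at most 50 mm and 8.59 degrees, less where a joint would pass 70% of its speed; a pose out of reach is approached as far as the arm can. A call with a number of a shift or a turn outside -1 to 1 is refused whole. A call with a gripper value outside its range is refused whole. "jaw" is the gripper's target within -1 to 1 (fully open at 1, half-way at 0, shut at -1), set as the call begins (left out, the last holds). The fingers move at their own pace and stop on an object; the grip force is fixed at half the most. Time passes only in rows, so rows that repeat a pose let the fingers close. It gives the time, the measured TCP pose, the force, the opening and the grip force at its end, in the units of the state.
- manip.get_state(): the state, without advancing time (a new reading comes with each control period).
- manip.read_camera(name): name is "side" or "top"; returns a dict with "frame" (400x640x3 uint8, red, green, blue), "camera_matrix" (3x3 intrinsics, pixels), "eye" and "orientation" of the camera in the world. Camera axes: x right, y down, z forward; pixel columns grow to the right and rows downward; lengths in m; the calibration is good to about 2 mm. A picture is of the moment at which its call begins. There is no depth.
- manip.sign_off(): hands the job in; it is judged then, once.
Trained networks look in a picture, given as the dict that the camera call returned (one of the last four; its "shot" number tells which), for a name from the list of things; names that differ only in an ending like _2 or _b are one class to them, and where a whole thing is asked for, a point or a joint stands for the part that bears it (a point fixed in the world has none). Each returns a list of dicts, best first, with "confidence" (0 to 1); they miss things now and then, are a little off and sometimes report something else, mostly with a low value. They report only what shows in the picture. A call takes as long as a camera call.
- manip.find_in(target, picture): "xy" ([column, row] in pixels, amid what is visible of it).
- manip.tip_of(target, picture): "xy" ([column, row] in pixels: a listed point, or the origin of a listed thing).
The state is a dict: "t": time; "q": joint angles; "qvel": joint speeds; "joint_torque": joint torques, N m; "position": TCP position; "eef_rot": TCP orientation; "ft_force": force on the tool from outside, world axes, zero at the start; "moment": the same for the moment, N m; "gripper_width": finger opening in m; "grasp_force": force on a finger pad.
Only numpy, scipy, OpenCV 4.12 (cv2) and the standard library are available. Lean on these libraries where they do the work, as an engineer would, in place of code of your own. Each camera call takes 0.05 s, during which the arm holds its last target. There are 200 camera calls.

## Working session

There is one attempt and no reset: what is moved stays moved. The work goes in short steps, Python scripts to look and compute and a tool call to move; the robot and the scene stay as the last step left them, time stands still between calls to the robot, and variables do not carry over. Pictures are saved under pics/ and viewed, at most 10 in all, crops included, and the job is handed in when it is done.

Besides the shell and the picture viewer there is one more tool, called after "Request:" by a JSON object that holds its "name" and its "arguments", one argument or row to a line. arm_command: Moves the arm, as the interface text tells. Shift numbers are shares of 40 cm and turn numbers shares of 90 degrees, none past 1 either way. Its arguments: {"type":"object","properties":{"commands":{"type":"array","items":{"type":"array","items":{"type":"number"}}},"jaw":{"type":"number"}},"required":["commands"]}

```bash
mkdir -p pics; ls
cat > h.py <<'E'
import numpy as np, cv2
from scipy.spatial.transform import Rotation as R
from rig import manip
def ray(p,xy):
    K=np.array(p["camera_matrix"]);d=np.linalg.inv(K)@np.array([xy[0],xy[1],1.])
    o=np.array(p["orientation"]);M=R.from_quat(o).as_matrix() if o.size==4 else o.reshape(3,3)
    return np.array(p["eye"]),M@d
def at_z(p,xy,z):
    e,d=ray(p,xy);return e+d*(z-e[2])/d[2]
def tri(ps,xys):
    A=np.zeros((3,3));b=np.zeros(3)
    for p,x in zip(ps,xys):
        e,d=ray(p,x);d/=np.linalg.norm(d);P=np.eye(3)-np.outer(d,d);A+=P;b+=P@e
    return np.linalg.solve(A,b)
def proj(p,X):
    o=np.array(p["orientation"]);M=R.from_quat(o).as_matrix() if o.size==4 else o.reshape(3,3)
    c=M.T@(np.array(X)-p["eye"]);u=np.array(p["camera_matrix"])@c;return u[:2]/u[2]
def save(p,n): cv2.imwrite(f"pics/{n}.png",p["frame"][:,:,::-1])
E
python3 - <<'E'
from h import *
s=manip.read_camera("side");t=manip.read_camera("top")
save(s,"s0");save(t,"t0")
for n in ["rack","rail_end","bar_a","bar_c","v_stand","chock_back","keeper_pad","wooden_box","masking_tape","solder_reel","screwdriver"]:
    for nm,p in(("top",t),("side",s)):
        print(n,nm,[(np.round(r["xy"]).tolist(),round(r["confidence"],2)) for r in manip.tip_of(n,p)[:3]])
st=manip.get_state();print(st["position"],st["eef_rot"],t["eye"],s["eye"],st["t"])
E
```

```text
pics
rack top [([372.0, 237.0], 0.59)]
rack side [([341.0, 254.0], 0.57)]
rail_end top [([332.0, 243.0], 0.64)]
rail_end side [([307.0, 235.0], 0.73)]
bar_a top [([382.0, 234.0], 0.95), ([259.0, 240.0], 0.77), ([360.0, 240.0], 0.61)]
bar_a side [([327.0, 240.0], 0.79), ([266.0, 202.0], 0.78), ([340.0, 242.0], 0.46)]
bar_c top [([382.0, 234.0], 0.95), ([259.0, 240.0], 0.77), ([360.0, 240.0], 0.61)]
bar_c side [([327.0, 240.0], 0.79), ([266.0, 202.0], 0.78), ([340.0, 242.0], 0.46)]
v_stand top [([260.0, 242.0], 0.56)]
v_stand side [([265.0, 212.0], 0.76)]
chock_back top [([412.0, 232.0], 0.89), ([382.0, 235.0], 0.67)]
chock_back side [([371.0, 263.0], 0.66), ([339.0, 254.0], 0.41)]
keeper_pad top [([324.0, 238.0], 0.47)]
keeper_pad side [([297.0, 190.0], 0.73)]
wooden_box top [([294.0, 179.0], 0.85)]
wooden_box side [([323.0, 205.0], 0.75)]
masking_tape top [([173.0, 221.0], 0.65)]
masking_tape side [([231.0, 181.0], 0.6)]
solder_reel top [([421.0, 173.0], 0.54)]
solder_reel side [([420.0, 248.0], 0.63)]
screwdriver top []
screwdriver side [([419.0, 248.0], 0.48), ([267.0, 202.0], 0.3)]
[ 0.23518255 -0.49719494  0.1961951 ] [ 9.75699138e-01  2.19114565e-01 -6.47373155e-06  4.79379894e-06] [ 0.39712232 -0.01554376  1.35818485] [-0.36789277 -1.01223466  0.8919948 ] 1.2
```

Run:
```python
import cv2
a=cv2.imread("pics/t0.png")[130:310,140:460];cv2.imwrite("pics/t0c.png",cv2.resize(a,None,fx=2.5,fy=2.5,interpolation=cv2.INTER_CUBIC))
a=cv2.imread("pics/s0.png")[140:320,200:440];cv2.imwrite("pics/s0c.png",cv2.resize(a,None,fx=3.3,fy=3.3,interpolation=cv2.INTER_CUBIC))
```

```text
(no output)
```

View pics/t0c.png

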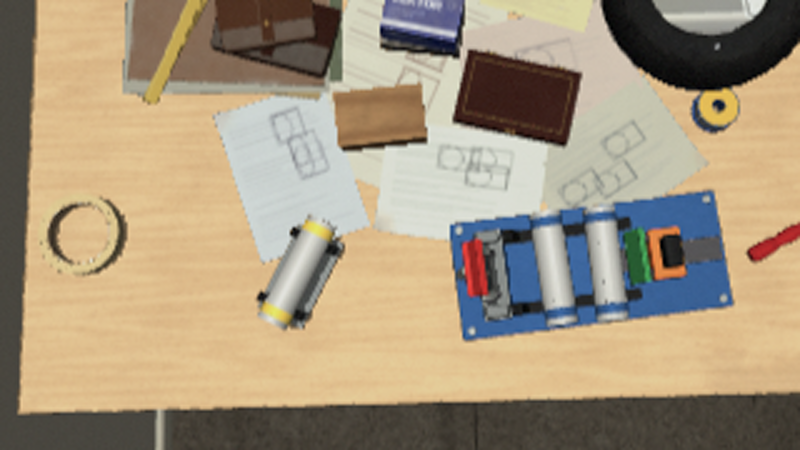

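View pics/s0c.png

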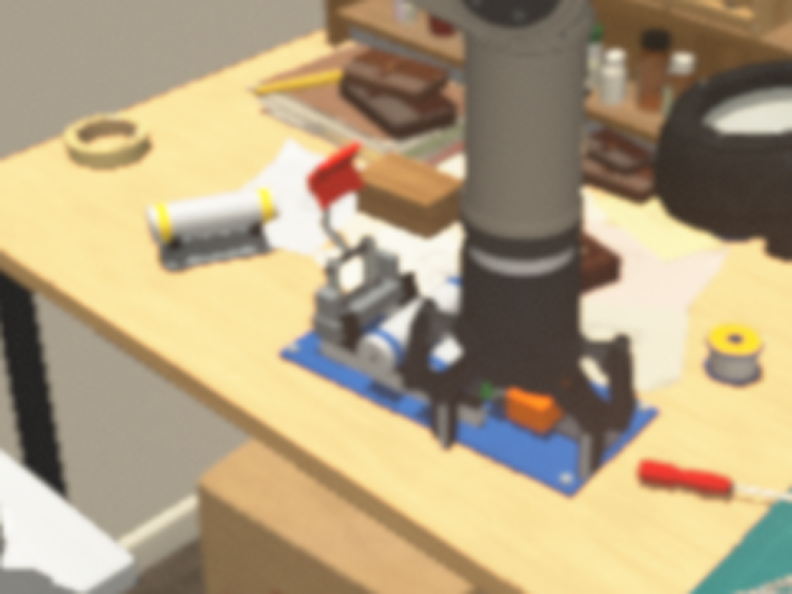

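The top view (2.5x crop) shows the rack around (372,237) full-frame, with the keeper to the left, chock to the right and V-stand at (260,241). The side view shows the lifted red keeper, with the arm partly hiding the chock. The tape, box, reel and screwdriver are all clear of the work area.

Run:
```python
from h import *
t=manip.read_camera("top");s=manip.read_camera("side")
print(t["camera_matrix"],R.from_quat(t["orientation"]).as_matrix() if np.size(t["orientation"])==4 else t["orientation"])
def f(x,y): return 140+x/2.5,130+y/2.5
n=lambda a:np.round(a,4)
print("tcp proj",proj(t,[.235,-.497,.196]),proj(s,[.235,-.497,.196]))
for l,x,y,z in [("plate TL",450,224,.008),("TR",713,190,.008),("BR",733,304,.008),("BL",464,340,.008),("barA t",543,212,.05),("barA b",565,325,.05),("barB t",597,208,.05),("barB b",617,320,.05),("c t",322,218,.05),("c b",272,326,.05),("carr back c",684,251,.044),("grip blk back edge",682,249,.073)]:
    print(l,n(at_z(t,f(x,y),z)))
def tt(n_,i=0,k=0): return tri([t,s],[manip.tip_of(n_,t)[i]["xy"],manip.tip_of(n_,s)[k]["xy"]])
for m in ["rack","rail_end","v_stand","chock_back","keeper_pad","wooden_box"]: 
  try: print(m,n(tt(m)))
  except Exception as e: print(m,e)
for m,z in[("bar_c",.05),("rack",0),("rail_end",.03),("chock_back",.035),("v_stand",0),("masking_tape",0),("solder_reel",0)]:
  for r in manip.tip_of(m,t): print(m,n(at_z(t,r["xy"],z)),r["confidence"])
```

```text
[[424.42486876   0.         319.45022987]
 [  0.         424.42486876 198.12740408]
 [  0.           0.           1.        ]] [[-2.66525034e-02 -9.85051784e-01  1.70184097e-01]
 [-9.99644756e-01  2.62754655e-02 -4.46775667e-03]
 [-7.06947027e-05 -1.70242718e-01 -9.85402158e-01]]
tcp proj [503.53838552 328.85394269] [355.57758751 295.13062067]
plate TL [ 0.5605 -0.0216  0.008 ]
TR [ 0.5955 -0.3612  0.008 ]
BR [ 0.4493 -0.3764  0.008 ]
BL [ 0.4135 -0.0352  0.008 ]
barA t [ 0.5674 -0.1373  0.05  ]
barA b [ 0.4278 -0.1583  0.05  ]
barB t [ 0.5706 -0.2046  0.05  ]
barB b [ 0.4321 -0.2221  0.05  ]
c t [0.5672 0.1373 0.05  ]
c b [0.4361 0.1991 0.05  ]
carr back c [ 0.5148 -0.3107  0.044 ]
grip blk back edge [ 0.5147 -0.3019  0.073 ]
rack [ 0.5054 -0.1972  0.0167]
rail_end [ 0.4895 -0.059   0.0285]
v_stand [0.4996 0.1591 0.0097]
chock_back list index out of range
keeper_pad [ 0.4891 -0.027   0.1838]
wooden_box [0.6992 0.0611 0.0043]
bar_c [0.4926 0.162  0.05  ] 0.92
bar_c [ 0.5106 -0.2118  0.05  ] 0.86
bar_c [ 0.495  -0.1411  0.05  ] 0.77
bar_c [0.5622 0.4304 0.05  ] 0.24
rack [ 0.5044 -0.1973  0.    ] 0.91
rack [ 0.5231 -0.3228  0.    ] 0.75
rail_end [ 0.4878 -0.0577  0.03  ] 0.7
chock_back [ 0.5106 -0.3118  0.035 ] 0.6
v_stand [0.4949 0.1647 0.    ] 0.62
masking_tape [0.5619 0.4537 0.    ] 0.59
solder_reel [ 0.7141 -0.3588  0.    ] 0.49
solder_reel [0.6945 0.0635 0.    ] 0.17
```

```bash
cat >> h.py <<'E'
C=np.array([.5045,-.197,0]);YW=0.101
RX=np.array([np.cos(YW),np.sin(YW),0]);RY=np.array([-np.sin(YW),np.cos(YW),0])
def rk(x,y,z): return C+RX*x+RY*y+np.array([0,0,z])
def inrk(P): d=np.array(P)-C;return np.round([d@RX,d@RY,d[2]],4)
def cmd(P,yaw,base=None,tilt=None):
    s=manip.get_state();p,q=base or (s["position"],s["eef_rot"]);M=R.from_quat(q)
    T=R.from_matrix(np.array([[np.cos(yaw),np.sin(yaw),0],[np.sin(yaw),-np.cos(yaw),0],[0,0,-1]]))
    if tilt is not None: T=R.from_rotvec(tilt)*T
    d=M.inv().apply(np.array(P)-p);r=(M.inv()*T).as_rotvec()
    return np.round(np.r_[d/.4,r/(np.pi/2)],4).tolist()
def st():
    s=manip.get_state();print(round(s["t"],2),np.round(s["position"],4),"rack",inrk(s["position"]),"F",np.round(s["ft_force"],2),"Fy",round(float(np.dot(s["ft_force"],RY)),2),"w",round(s["gripper_width"],4))
E
python3 - <<'E'
from h import *
print(cmd(rk(0,-.148,.11),YW+np.pi/2),cmd(rk(0,-.148,.11),YW-np.pi/2));st()
E
```

```text
[0.8058, -0.0418, 0.2155, 0.0, 0.0, -0.783] [0.8058, -0.0418, 0.2155, 0.0, -0.0, 1.217]
2.25 [ 0.2352 -0.4972  0.1962] rack [-0.2982 -0.2715  0.1962] F [-1.   -0.46 -0.26] Fy -0.35 w 0.0853
```

Request:
{"name": "arm_command", "arguments": {
  "commands": [
    [0.806,-0.042,0.2155,0,0,-0.783],
    [0.806,-0.042,0.2155,0,0,-0.783],
    [0.806,-0.042,0.2155,0,0,-0.783],
    [0.806,-0.042,0.2155,0,0,-0.783],
    [0.806,-0.042,0.2155,0,0,-0.783],
    [0.806,-0.042,0.2155,0,0,-0.783],
    [0.806,-0.042,0.2155,0,0,-0.783],
    [0.806,-0.042,0.2155,0,0,-0.783],
    [0.806,-0.042,0.2155,0,0,-0.783],
    [0.806,-0.042,0.2155,0,0,-0.783]
  ],
  "jaw": -1
}}

```text
t: 3.25
position: [0.5187, -0.3454, 0.11]
eef_rot: [0.672, 0.741, -0.001, 0.0]
ft_force: [0.1, 0.2, 0.7]
gripper_width: 0.0002
grasp_force: 0.0
```

Run:
```python
from h import *
st();print(cmd(rk(0,-.148,.027),YW+np.pi/2))
s=manip.read_camera("side");t=manip.read_camera("top")
a=np.hstack([cv2.resize(p["frame"][y:y+120,x:x+130],None,fx=3,fy=3,interpolation=cv2.INTER_CUBIC) for p,x,y in((t,320,170),(s,290,170))])
cv2.imwrite("pics/a1.png",a[:,:,::-1])
```

```text
3.25 [ 0.5187 -0.3454  0.11  ] rack [-0.0009 -0.149   0.11  ] F [0.1  0.23 0.71] Fy 0.22 w 0.0002
[0.0027, 0.0023, 0.2074, -0.0005, 0.0005, -0.0024]
```

View pics/a1.png

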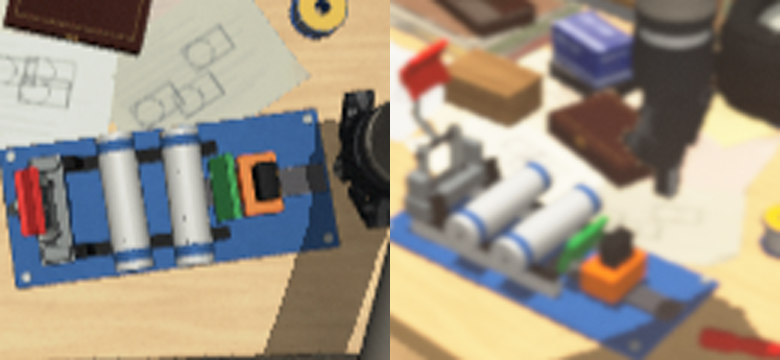

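The fingers are behind the chock (top crop at about (340,180), chock back at (285,185)), and the rack is clear. Next I lower them and push.

Request:
{"name": "arm_command", "arguments": {
  "commands": [
    [0.003,0.002,0.12,0,0,-0.002],
    [0.003,0.002,0.205,0,0,-0.002],
    [0.003,0.002,0.205,0,0,-0.002],
    [0.003,0.002,0.205,0,0,-0.002]
  ]
}}

```text
t: 3.75
position: [0.5195, -0.3438, 0.0285]
eef_rot: [0.67, 0.742, -0.0, -0.0]
ft_force: [0.9, -1.0, 1.2]
gripper_width: 0.0003
grasp_force: 0.0
```

Request:
{"name": "arm_command", "arguments": {
  "commands": [
    [0.02,0,0,0,0,0],
    [0.04,0,0,0,0,0],
    [0.05,0,0,0,0,0],
    [0.06,0,0,0,0,0],
    [0.07,0,0,0,0,0],
    [0.07,0,0,0,0,0]
  ]
}}

```text
t: 4.35
position: [0.5174, -0.3141, 0.0282]
eef_rot: [0.669, 0.743, 0.0, -0.0]
ft_force: [0.3, 0.1, -0.1]
gripper_width: -0.0001
grasp_force: 0.0
```

Run:
```python
from h import *
st();print(cmd(rk(0,0,.027),YW+np.pi/2))
```

```text
4.35 [ 0.5174 -0.3141  0.0282] rack [ 0.001  -0.1178  0.0282] F [ 0.33  0.09 -0.14] Fy 0.05 w -0.0001
[0.2945, -0.0013, 0.0031, 0.0001, -0.0002, 0.0027]
```

Request:
{"name": "arm_command", "arguments": {
  "commands": [
    [0.01,0,0,0,0,0],
    [0.02,0,0,0,0,0],
    [0.03,0,0,0,0,0],
    [0.04,0,0,0,0,0],
    [0.04,0,0,0,0,0]
  ]
}}

```text
t: 4.85
position: [0.5159, -0.3049, 0.0281]
eef_rot: [0.67, 0.742, -0.002, 0.004]
ft_force: [2.3, -6.6, -4.3]
gripper_width: 0.0002
grasp_force: 3.8
```

Run:
```python
from h import *
st()
s=manip.read_camera("side");t=manip.read_camera("top")
print([ (inrk(at_z(t,r["xy"],.035)),r["confidence"]) for r in manip.tip_of("chock_back",t)])
print([ (r["xy"],r["confidence"]) for r in manip.tip_of("chock_back",s)], proj(s,rk(0,-.1,.035)))
a=np.hstack([cv2.resize(p["frame"][y:y+120,x:x+130],None,fx=3,fy=3,interpolation=cv2.INTER_CUBIC) for p,x,y in((t,320,170),(s,290,170))])
cv2.imwrite("pics/a2.png",a[:,:,::-1])
```

```text
4.85 [ 0.5159 -0.3049  0.0281] rack [ 0.0005 -0.1085  0.0281] F [ 2.32 -6.6  -4.27] Fy -6.8 w 0.0002
[(array([ 1.000e-04, -1.107e-01,  3.500e-02]), 0.74)]
[([367.4, 262.2], 0.79), ([296.3, 191.3], 0.61)] [366.03432113 259.48959106]
```

Request:
{"name": "arm_command", "arguments": {
  "commands": [
    [0.01,0,0,0,0,0],
    [0.02,0,0,0,0,0],
    [0.03,0,0,0,0,0],
    [0.04,0,0,0,0,0],
    [0.05,0,0,0,0,0],
    [0.06,0,0,0,0,0],
    [0.07,0,0,0,0,0],
    [0.08,0,0,0,0,0],
    [0.09,0,0,0,0,0],
    [0.1,0,0,0,0,0]
  ]
}}

```text
t: 6.05
position: [0.5121, -0.2672, 0.0282]
eef_rot: [0.671, 0.741, -0.002, 0.005]
ft_force: [3.6, -10.5, -5.8]
gripper_width: 0.0004
grasp_force: 5.3
```

Run:
```python
from h import *
st()
```

```text
6.05 [ 0.5121 -0.2672  0.0282] rack [ 0.0005 -0.0706  0.0282] F [  3.57 -10.5   -5.82] Fy -10.81 w 0.0004
```

Request:
{"name": "arm_command", "arguments": {
  "commands": [
    [0.01,0,0,0,0,0],
    [0.02,0,0,0,0,0],
    [0.03,0,0,0,0,0],
    [0.035,0,0,0,0,0],
    [0.04,0,0,0,0,0],
    [0.04,0,0,0,0,0]
  ]
}}

```text
t: 6.65
position: [0.5104, -0.2505, 0.0282]
eef_rot: [0.671, 0.742, -0.002, 0.004]
ft_force: [3.7, -9.6, -4.8]
gripper_width: -0.0
grasp_force: 4.7
```

Run:
```python
from h import *
st()
s=manip.read_camera("side");t=manip.read_camera("top")
a=np.hstack([cv2.resize(p["frame"][y:y+120,x:x+130],None,fx=3,fy=3,interpolation=cv2.INTER_CUBIC) for p,x,y in((t,320,170),(s,290,170))])
cv2.imwrite("pics/a2.png",a[:,:,::-1])
```

```text
6.65 [ 0.5104 -0.2505  0.0282] rack [ 0.0005 -0.0538  0.0282] F [ 3.66 -9.61 -4.78] Fy -9.93 w -0.0
```

View pics/a2.png

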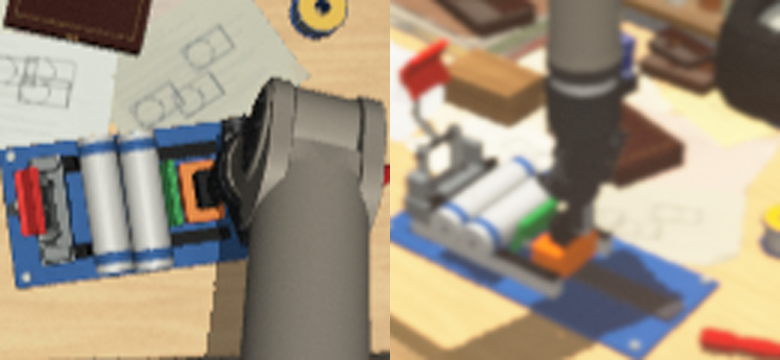

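The bars have rolled together against the nose (top crop at x about 80–170), and bar_a is about 10 mm from the backstop (x about 68). I'll push on gently and watch the force.

Request:
{"name": "arm_command", "arguments": {
  "commands": [
    [0.007,0,0,0,0,0],
    [0.015,0,0,0,0,0],
    [0.015,0,0,0,0,0]
  ]
}}

```text
t: 7.05
position: [0.5099, -0.246, 0.0282]
eef_rot: [0.671, 0.741, -0.003, 0.005]
ft_force: [3.8, -12.0, -6.5]
gripper_width: 0.0
grasp_force: 5.7
```

Request:
{"name": "arm_command", "arguments": {
  "commands": [
    [0.007,0,0,0,0,0],
    [0.01,0,0,0,0,0],
    [0.01,0,0,0,0,0]
  ]
}}

```text
t: 7.35
position: [0.5097, -0.2439, 0.0282]
eef_rot: [0.672, 0.741, -0.003, 0.006]
ft_force: [4.2, -12.7, -7.0]
gripper_width: 0.0007
grasp_force: 6.8
```

Request:
{"name": "arm_command", "arguments": {
  "commands": [
    [0.005,0,0,0,0,0],
    [0.005,0,0,0,0,0],
    [0.005,0,0,0,0,0]
  ]
}}

```text
t: 7.65
position: [0.5096, -0.2426, 0.0282]
eef_rot: [0.672, 0.741, -0.003, 0.007]
ft_force: [5.0, -14.7, -7.7]
gripper_width: 0.0001
grasp_force: 7.2
```

Run:
```python
from h import *
st()
```

```text
7.65 [ 0.5096 -0.2426  0.0282] rack [ 0.0005 -0.0459  0.0282] F [  4.96 -14.67  -7.7 ] Fy -15.1 w 0.0001
```

The force has risen about 5 N over the sliding level, so the nose is in about 6 mm. I'll back off and look.

Request:
{"name": "arm_command", "arguments": {
  "commands": [
    [-0.04,0,0,0,0,0],
    [-0.1,0,0,0,0,0],
    [-0.15,0,-0.1,0,0,0],
    [-0.15,0,-0.225,0,0,0],
    [-0.15,0,-0.35,0,0,0],
    [-0.15,0,-0.45,0,0,0],
    [-0.15,0,-0.45,0,0,0]
  ]
}}

```text
t: 8.35
position: [0.5191, -0.2921, 0.2156]
eef_rot: [0.669, 0.743, 0.002, 0.007]
ft_force: [0.4, 0.4, -0.1]
gripper_width: 0.0
grasp_force: 0.0
```

Run:
```python
from h import *
st()
s=manip.read_camera("side");t=manip.read_camera("top")
for p,nm in((t,"t"),(s,"s")):
    hsv=cv2.cvtColor(p["frame"],cv2.COLOR_RGB2HSV)
    m=cv2.inRange(hsv,(24,150,120),(34,255,255))
    n,l,sa,c=cv2.connectedComponentsWithStats(m)
    for i in range(1,n):
        if sa[i][4]>8: print(nm,sa[i].tolist(),np.round(c[i],1).tolist(),np.round(at_z(p,c[i],.058),4) if nm=="t" else "")
a=np.hstack([cv2.resize(t["frame"][170:270,320:420],None,fx=4,fy=4,interpolation=cv2.INTER_CUBIC),cv2.resize(s["frame"][180:280,280:380],None,fx=4,fy=4,interpolation=cv2.INTER_CUBIC)])
cv2.imwrite("pics/a3.png",a[:,:,::-1])
for nm in("chock_back","bar_a"): print(nm,[(inrk(at_z(t,r["xy"],.035 if nm[0]=="c" else .05)),round(r["confidence"],2)) for r in manip.tip_of(nm,t)])
print(manip.get_state()["q"])
```

```text
8.35 [ 0.5191 -0.2921  0.2156] rack [ 0.0049 -0.0961  0.2156] F [ 0.39  0.41 -0.1 ] Fy 0.37 w 0.0
t [560, 235, 15, 10, 89] [566.9, 239.8] [ 0.4722 -0.7741  0.058 ]
s [280, 198, 2, 6, 9] [280.3, 201.0] 
s [248, 203, 3, 8, 13] [249.3, 206.5] 
s [415, 238, 15, 9, 76] [422.3, 242.1] 
s [607, 318, 21, 12, 113] [617.1, 323.5] 
s [510, 351, 21, 21, 196] [520.0, 361.0] 
chock_back []
bar_a [(array([-0.0117,  0.0341,  0.05  ]), 0.69), (array([0.0338, 0.3599, 0.05  ]), 0.62)]
[ 0.72380408  0.41644518 -0.34875571  1.36150115  0.14032304  1.39163034
  0.48153367]
```

View pics/a3.png

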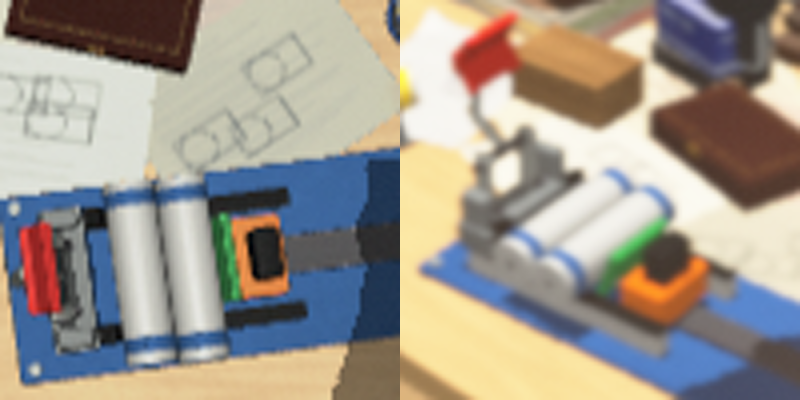

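The bars are together and touching the nose. I'll measure the nose compression by comparing green against orange in the first top image and this one.

Run:
```python
from h import *
t=manip.read_camera("top");save(t,"t3")
old=cv2.imread("pics/t0.png")[:,:,::-1]
for nm,f in(("old",old),("new",t["frame"])):
    h=cv2.cvtColor(np.ascontiguousarray(f),cv2.COLOR_RGB2HSV)
    for c,lo,hi,z in(("green",(50,120,40),(80,255,255),.05),("orange",(8,170,150),(18,255,255),.044)):
        m=cv2.inRange(h,lo,hi);m[:190]=0;m[290:]=0;m[:,:330]=0;m[:,440:]=0
        ys,xs=np.nonzero(m)
        P=np.array([inrk(at_z(t,(x,y),z)) for x,y in zip(xs,ys)])
        print(nm,c,len(P),"mean",P.mean(0)[:2],"y 3/97%",np.percentile(P[:,1],[1,5,95,99]).round(4))
h=cv2.cvtColor(t["frame"],cv2.COLOR_RGB2HSV)
m=cv2.inRange(h,(22,110,120),(36,255,255));m[:,:230]=0;m[:,290:]=0;m[:200]=0;m[280:]=0
n,l,sa,c=cv2.connectedComponentsWithStats(m)
B=[at_z(t,c[i],.058) for i in range(1,n) if sa[i][4]>8];print(sa.tolist(),np.round(B,4))
if len(B)==2: d=B[0]-B[1];print("centre",(B[0]+B[1])/2,"len",np.linalg.norm(d),"yaw",np.degrees(np.arctan2(d[1],d[0])))
print([(r["xy"],round(r["confidence"],2)) for r in manip.tip_of("rail_end",t)],[inrk(at_z(t,r["xy"],0)) for r in manip.tip_of("rack",t)])
# grey profile across rack y at several x
g=cv2.cvtColor(t["frame"],cv2.COLOR_RGB2GRAY)
for x in(-.03,.03): print(x,[int(g[tuple(np.round(proj(t,rk(x,y,.06))[::-1]).astype(int))]) for y in np.arange(0,.13,.003)])
```

```text
old green 166 mean [ 0.0004512  -0.05393133] y 3/97% [-0.0657 -0.0647 -0.043  -0.0417]
old orange 119 mean [-0.00157563 -0.08562941] y 3/97% [-0.1083 -0.1054 -0.0735 -0.0727]
new green 82 mean [0.00163415 0.00424268] y 3/97% [-0.0014 -0.0009  0.0097  0.0102]
new orange 94 mean [-0.00233298 -0.01930745] y 3/97% [-0.0401 -0.0376 -0.0075 -0.0058]
[[0, 0, 640, 400, 255916], [261, 218, 12, 9, 41], [244, 251, 13, 8, 43]] [[0.5523 0.1423 0.058 ]
 [0.4531 0.1943 0.058 ]]
centre [0.50272271 0.16826553 0.058     ] len 0.11200188165628343 yaw -27.65166151380681
[([333.6, 242.5], 0.87)] [array([0.0068, 0.0064, 0.    ])]
-0.03 [104, 114, 74, 74, 103, 147, 174, 174, 188, 201, 216, 227, 223, 210, 199, 184, 163, 131, 87, 139, 175, 188, 199, 211, 223, 226, 217, 202, 181, 163, 136, 99, 97, 97, 97, 97, 49, 133, 137, 139, 130, 97, 62, 90]
0.03 [121, 110, 75, 73, 73, 105, 157, 183, 193, 207, 220, 224, 219, 205, 193, 175, 152, 116, 120, 154, 182, 195, 205, 218, 220, 219, 207, 193, 174, 153, 123, 99, 99, 96, 98, 98, 98, 51, 141, 139, 133, 67, 43, 95]
```

Run:
```python
from h import *
print(cmd([.50,.07,.26],np.radians(125)))
```

```text
[0.9004, 0.0596, -0.1331, -0.0017, -0.002, -0.3225]
```

Request:
{"name": "arm_command", "arguments": {
  "commands": [
    [0.1,0.006,-0.13,0,0,0],
    [0.9,0.06,-0.13,0,0,-0.32],
    [0.9,0.06,-0.13,0,0,-0.32],
    [0.9,0.06,-0.13,0,0,-0.32],
    [0.9,0.06,-0.13,0,0,-0.32],
    [0.9,0.06,-0.13,0,0,-0.32],
    [0.9,0.06,-0.13,0,0,-0.32],
    [0.9,0.06,-0.13,0,0,-0.32],
    [0.9,0.06,-0.13,0,0,-0.32],
    [0.9,0.06,-0.13,0,0,-0.32]
  ]
}}

```text
t: 9.7
position: [0.5006, 0.0697, 0.2592]
eef_rot: [0.463, 0.887, -0.001, -0.001]
ft_force: [0.0, -0.1, -0.3]
gripper_width: -0.0003
grasp_force: 0.0
```

Run:
```python
from h import *
st();print(cmd([.503,.169,.13],np.radians(153.5)))
```

```text
9.7 [0.5006 0.0697 0.2592] rack [0.0231 0.2658 0.2592] F [ 0.03 -0.06 -0.26] Fy -0.07 w -0.0003
[0.2001, 0.1473, 0.3228, -0.001, -0.0004, -0.3179]
```

Request:
{"name": "arm_command", "arguments": {
  "commands": [
    [0.2,0.147,0.15,0,0,-0.318],
    [0.2,0.147,0.15,0,0,-0.318],
    [0.2,0.147,0.32,0,0,-0.318],
    [0.2,0.147,0.32,0,0,-0.318],
    [0.2,0.147,0.32,0,0,-0.318],
    [0.2,0.147,0.32,0,0,-0.318]
  ],
  "jaw": 1
}}

```text
t: 10.3
position: [0.5045, 0.1665, 0.1318]
eef_rot: [0.232, 0.973, -0.001, -0.0]
ft_force: [0.6, -0.3, -0.2]
gripper_width: 0.0849
grasp_force: 0.0
```

Run:
```python
from h import *
st();print(cmd([.503,.169,.032],np.radians(153.5)))
s=manip.read_camera("side")
print(proj(s,[.503,.169,.044]),proj(s,manip.get_state()["position"]))
a=cv2.resize(s["frame"][140:260,200:340],None,fx=4,fy=4,interpolation=cv2.INTER_CUBIC)
cv2.imwrite("pics/a4.png",a[:,:,::-1])
```

```text
10.3 [0.5045 0.1665 0.1318] rack [0.0367 0.3617 0.1318] F [ 0.63 -0.31 -0.23] Fy -0.38 w 0.0849
[0.0061, 0.0041, 0.2496, -0.0008, -0.0002, -0.004]
[263.85823779 204.70703391] [262.62122764 182.52336852]
```

View pics/a4.png

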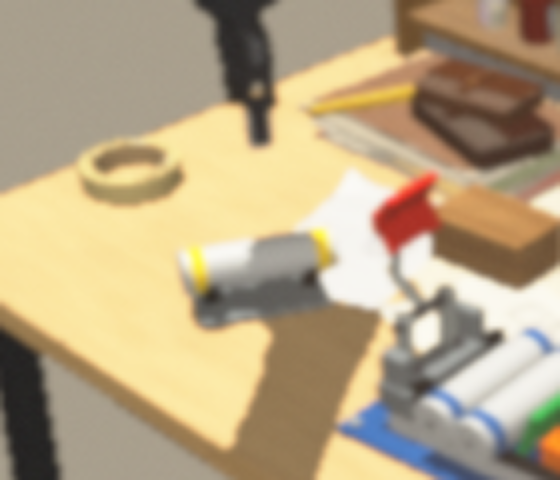

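The bar's centre shows at full-frame pixel (264.5,205.5), which matches the projection at (264,205). I'll descend and grasp.

Request:
{"name": "arm_command", "arguments": {
  "commands": [
    [0.006,0.004,0.1,0,0,-0.004],
    [0.006,0.004,0.19,0,0,-0.004],
    [0.006,0.004,0.25,0,0,-0.004],
    [0.006,0.004,0.25,0,0,-0.004],
    [0.006,0.004,0.25,0,0,-0.004]
  ]
}}

```text
t: 10.85
position: [0.5045, 0.171, 0.034]
eef_rot: [0.228, 0.974, 0.001, 0.002]
ft_force: [-0.1, 0.6, 0.4]
gripper_width: 0.0856
grasp_force: 0.0
```

Request:
{"name": "arm_command", "arguments": {
  "commands": [
    [0,0,0,0,0,0],
    [0,0,0,0,0,0],
    [0,0,0,0,0,0],
    [0,0,0,0,0,0],
    [0,0,0,0,0,0],
    [0,0,0,0,0,0],
    [0,0,0,0,0,0]
  ],
  "jaw": -1
}}

```text
t: 11.55
position: [0.5023, 0.1712, 0.0319]
eef_rot: [0.227, 0.974, -0.0, -0.0]
ft_force: [-0.2, -0.2, 0.2]
gripper_width: -0.0001
grasp_force: 0.0
```

Request:
{"name": "arm_command", "arguments": {
  "commands": [
    [0,0,-0.05,0,0,0],
    [0,0,-0.1,0,0,0],
    [0,0,-0.2,0,0,0],
    [0,0,-0.2,0,0,0]
  ]
}}

```text
t: 11.95
position: [0.5062, 0.1736, 0.1171]
eef_rot: [0.227, 0.974, 0.003, 0.004]
ft_force: [1.8, 0.6, 0.1]
gripper_width: 0.0
grasp_force: 0.0
```

Run:
```python
from h import *
st()
s=manip.read_camera("side");t=manip.read_camera("top")
a=np.hstack([cv2.resize(t["frame"][180:300,200:320],None,fx=3,fy=3,interpolation=cv2.INTER_CUBIC),cv2.resize(s["frame"][120:240,210:330],None,fx=3,fy=3,interpolation=cv2.INTER_CUBIC)])
cv2.imwrite("pics/a5.png",a[:,:,::-1])
print(cmd([.45,.10,.24],np.radians(165)),cmd(rk(0,.0525,.22),np.pi+.095),rk(0,.0525,.0726))
```

```text
11.95 [0.5062 0.1736 0.1171] rack [0.039  0.3685 0.1171] F [1.84 0.63 0.07] Fy 0.44 w 0.0
[0.0395, -0.2187, -0.318, 0.0008, 0.0013, -0.125] [-0.3414, -0.7132, -0.268, 0.0006, 0.0014, -0.3522] [ 0.49920651 -0.14476755  0.0726    ]
```

View pics/a5.png

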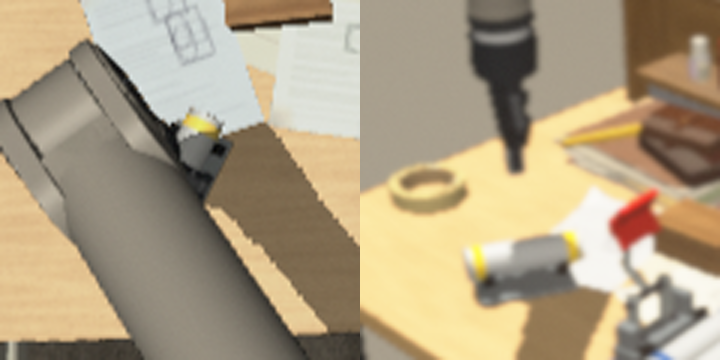

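The grasp missed. The jaws shut empty, and the bar is still in its stand at right panel (520,265). The fingertips show at full frame (261,177), higher than the reported TCP would project, so I'll check the offset.

Run:
```python
from h import *
s=manip.read_camera("side");S=manip.get_state()
P=np.array(S["position"])
for dz in(0,.01,.02,.03,.04): print(dz,np.round(proj(s,P+[0,0,dz]),1))
print("a1",[np.round(proj(s,[.5187,-.3454,.11+d]),1) for d in(0,.02,.04)])
print("s0",[np.round(proj(s,[.2352,-.4972,.1962+d]),1) for d in(0,.02,.04)])
g=cv2.cvtColor(s["frame"],cv2.COLOR_RGB2GRAY)
for r in range(164,196,1): print(r,g[r,252:274].tolist())
```

```text
0 [261.7 187.9]
0.01 [261.5 185.4]
0.02 [261.2 182.9]
0.03 [261.  180.3]
0.04 [260.7 177.8]
a1 [array([380.8, 244.8]), array([381.1, 239. ]), array([381.4, 233.1])]
s0 [array([355.7, 295.1]), array([355.8, 288. ]), array([356. , 280.8])]
164 [160, 160, 152, 131, 95, 62, 47, 46, 47, 51, 60, 64, 63, 77, 129, 189, 219, 226, 227, 229, 229, 229]
165 [162, 163, 162, 149, 119, 77, 51, 45, 42, 50, 55, 57, 57, 85, 141, 196, 221, 225, 226, 227, 227, 227]
166 [175, 183, 187, 179, 145, 95, 55, 43, 43, 44, 49, 49, 57, 93, 153, 203, 222, 226, 226, 226, 226, 224]
167 [200, 212, 217, 209, 177, 119, 67, 45, 41, 45, 47, 48, 59, 101, 164, 209, 223, 226, 226, 226, 225, 222]
168 [221, 225, 227, 223, 201, 149, 88, 52, 45, 47, 48, 53, 67, 116, 177, 214, 224, 227, 227, 227, 227, 226]
169 [228, 229, 229, 227, 216, 173, 109, 61, 48, 47, 53, 64, 93, 138, 190, 219, 225, 227, 227, 227, 228, 228]
170 [229, 229, 229, 229, 221, 187, 127, 78, 55, 49, 58, 87, 131, 174, 206, 223, 226, 228, 227, 229, 229, 229]
171 [229, 229, 229, 229, 222, 195, 144, 97, 65, 54, 66, 106, 161, 202, 221, 226, 228, 228, 229, 229, 229, 230]
[... 2040 characters left out ...]
 225, 225]
190 [230, 229, 229, 229, 229, 228, 228, 228, 227, 228, 229, 228, 229, 229, 229, 228, 228, 228, 227, 227, 226, 226]
191 [231, 231, 229, 229, 229, 228, 228, 227, 227, 227, 227, 227, 228, 227, 227, 227, 228, 227, 228, 228, 227, 227]
192 [231, 231, 230, 230, 229, 228, 229, 228, 227, 227, 227, 226, 227, 227, 227, 227, 228, 228, 229, 229, 229, 228]
193 [229, 230, 230, 230, 230, 230, 229, 229, 229, 228, 228, 228, 227, 227, 227, 228, 229, 229, 229, 229, 229, 229]
194 [229, 230, 230, 230, 231, 231, 231, 231, 229, 229, 229, 229, 228, 228, 229, 229, 229, 229, 229, 229, 229, 230]
195 [229, 230, 230, 230, 231, 230, 231, 231, 230, 230, 230, 229, 229, 229, 229, 229, 229, 229, 229, 229, 229, 231]
```

In both poses the shut fingertips sit about 36 mm higher than the reported TCP (row 178.7 against 187.9), while x and y agree. From here on I'll aim 36 mm lower.

Run:
```python
from h import *
print(cmd([.503,.169,-.006],np.radians(153.5)))
```

```text
[-0.004, -0.0031, 0.2943, -0.0004, -0.0, 0.0027]
```

Request:
{"name": "arm_command", "arguments": {
  "commands": [
    [0,0,0,0,0,0],
    [0,0,0,0,0,0],
    [0,0,0,0,0,0],
    [0,0,0,0,0,0],
    [0,0,0,0,0,0]
  ],
  "jaw": 1
}}

```text
t: 12.6
position: [0.5022, 0.1712, 0.1117]
eef_rot: [0.227, 0.974, -0.0, -0.0]
ft_force: [0.4, 0.6, -0.7]
gripper_width: 0.0724
grasp_force: 0.0
```

Run:
```python
from h import *
st();print(cmd([.503,.169,-.006],np.radians(153.5)))
```

```text
12.6 [0.5022 0.1712 0.1117] rack [0.0349 0.3665 0.1117] F [ 0.45  0.56 -0.73] Fy 0.51 w 0.0724
[-0.0042, -0.0039, 0.2943, -0.0002, -0.0003, 0.0028]
```

Request:
{"name": "arm_command", "arguments": {
  "commands": [
    [-0.004,-0.004,0.05,0,0,0],
    [-0.004,-0.004,0.12,0,0,0],
    [-0.004,-0.004,0.19,0,0,0],
    [-0.004,-0.004,0.25,0,0,0],
    [-0.004,-0.004,0.295,0,0,0],
    [-0.004,-0.004,0.295,0,0,0],
    [-0.004,-0.004,0.295,0,0,0]
  ]
}}

```text
t: 13.3
position: [0.5033, 0.1693, -0.0058]
eef_rot: [0.227, 0.974, 0.0, -0.0]
ft_force: [0.6, 0.3, -0.1]
gripper_width: 0.0853
grasp_force: 0.0
```

Request:
{"name": "arm_command", "arguments": {
  "commands": [
    [0,0,0,0,0,0],
    [0,0,0,0,0,0],
    [0,0,0,0,0,0],
    [0,0,0,0,0,0],
    [0,0,0,0,0,0],
    [0,0,0,0,0,0],
    [0,0,0,0,0,0]
  ],
  "jaw": -1
}}

```text
t: 14.0
position: [0.5053, 0.1718, -0.0041]
eef_rot: [0.227, 0.974, 0.003, 0.002]
ft_force: [1.1, 3.4, 6.2]
gripper_width: 0.0382
grasp_force: 59.9
```

Request:
{"name": "arm_command", "arguments": {
  "commands": [
    [0,0,-0.04,0,0,0],
    [0,0,-0.1,0,0,0],
    [0,0,-0.18,0,0,0],
    [0,0,-0.26,0,0,0],
    [0,0,-0.34,0,0,0],
    [0,0,-0.42,0,0,0],
    [0,0,-0.5,0,0,0],
    [0,0,-0.52,0,0,0],
    [0,0,-0.52,0,0,0]
  ]
}}

```text
t: 14.9
position: [0.503, 0.1685, 0.2018]
eef_rot: [0.227, 0.974, -0.0, 0.0]
ft_force: [-0.1, 0.3, -4.5]
gripper_width: 0.0383
grasp_force: 61.1
```

Run:
```python
from h import *
st();print(cmd(rk(0,.0525,.205),np.pi+.095))
s=manip.read_camera("side");t=manip.read_camera("top")
a=np.hstack([cv2.resize(t["frame"][130:310,200:380],None,fx=2.2,fy=2.2,interpolation=cv2.INTER_CUBIC),cv2.resize(s["frame"][90:210,190:310],None,fx=3.3,fy=3.3,interpolation=cv2.INTER_CUBIC)])
cv2.imwrite("pics/a6.png",a[:,:,::-1])
P=manip.get_state()["position"]
print([np.round(proj(s,P+np.array([0,0,d])),1) for d in(.03,.05)])
```

```text
14.9 [0.503  0.1685 0.2018] rack [0.0354 0.3638 0.2018] F [-0.08  0.27 -4.54] Fy 0.28 w 0.0383
[-0.3381, -0.7066, -0.0072, -0.0005, 0.0002, -0.3524]
[array([259.2, 157.6]), array([258.7, 152.2])]
```

View pics/a6.png

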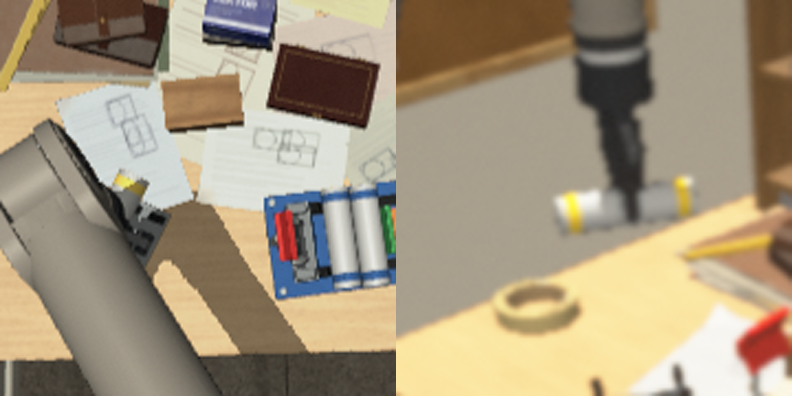

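The bar is held centred (right panel (624,206)) with its axis 50 mm above the reported TCP. I'll carry it high over the keeper to above the valley.

Request:
{"name": "arm_command", "arguments": {
  "commands": [
    [-0.03,-0.07,-0.01,0,0,-0.04],
    [-0.08,-0.17,-0.01,0,0,-0.08],
    [-0.13,-0.27,-0.01,0,0,-0.13],
    [-0.18,-0.37,-0.01,0,0,-0.18],
    [-0.23,-0.47,-0.01,0,0,-0.23],
    [-0.28,-0.57,-0.01,0,0,-0.28],
    [-0.31,-0.65,-0.01,0,0,-0.32],
    [-0.33,-0.69,-0.01,0,0,-0.34],
    [-0.338,-0.705,-0.01,0,0,-0.352],
    [-0.338,-0.705,-0.01,0,0,-0.352],
    [-0.338,-0.705,-0.01,0,0,-0.352]
  ]
}}

```text
t: 16.1
position: [0.4993, -0.1413, 0.2052]
eef_rot: [-0.049, 0.999, 0.001, -0.001]
ft_force: [1.1, 0.7, -3.0]
gripper_width: 0.0382
grasp_force: 61.3
```

Run:
```python
from h import *
st();print(cmd(rk(0,.0535,.05),np.pi+.095))
```

```text
16.1 [ 0.4993 -0.1413  0.2052] rack [0.0005 0.0559 0.2052] F [ 1.08  0.74 -2.97] Fy 0.62 w 0.0382
[0.0007, -0.0069, 0.3879, 0.0014, -0.0008, 0.0014]
```

Request:
{"name": "arm_command", "arguments": {
  "commands": [
    [0.001,-0.004,0.06,0,0,0],
    [0.001,-0.006,0.14,0,0,0],
    [0.001,-0.006,0.22,0,0,0],
    [0.001,-0.006,0.3,0,0,0],
    [0.001,-0.006,0.35,0,0,0],
    [0.001,-0.006,0.38,0,0,0],
    [0.001,-0.006,0.388,0,0,0],
    [0.001,-0.006,0.388,0,0,0],
    [0.001,-0.006,0.388,0,0,0]
  ]
}}

```text
t: 17.0
position: [0.5009, -0.1459, 0.0521]
eef_rot: [-0.048, 0.999, -0.0, 0.001]
ft_force: [0.5, 0.1, -3.5]
gripper_width: 0.0379
grasp_force: 61.3
```

Run:
```python
from h import *
st()
s=manip.read_camera("side");t=manip.read_camera("top")
a=np.hstack([cv2.resize(t["frame"][180:280,310:410],None,fx=4,fy=4,interpolation=cv2.INTER_CUBIC),cv2.resize(s["frame"][160:260,270:370],None,fx=4,fy=4,interpolation=cv2.INTER_CUBIC)])
cv2.imwrite("pics/a7.png",a[:,:,::-1])
```

```text
17.0 [ 0.5009 -0.1459  0.0521] rack [0.0016 0.0512 0.0521] F [ 0.46  0.07 -3.51] Fy 0.02 w 0.0379
```

View pics/a7.png

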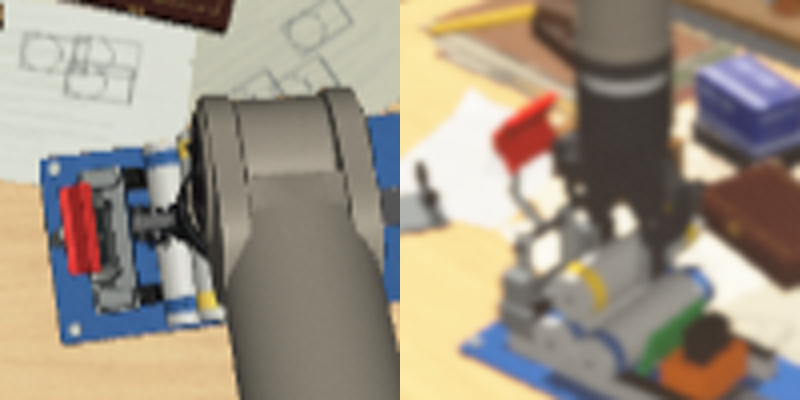

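The yellow bar's end (575,290) hangs right above the middle of the two blue ends (548,335) and (598,350). I'll lower it slowly and watch the force.

Request:
{"name": "arm_command", "arguments": {
  "commands": [
    [0,0.002,0.01,0,0,0],
    [0,0.003,0.02,0,0,0],
    [0,0.003,0.028,0,0,0],
    [0,0.003,0.033,0,0,0],
    [0,0.003,0.033,0,0,0],
    [0,0.003,0.033,0,0,0]
  ]
}}

```text
t: 17.7
position: [0.4994, -0.1447, 0.0376]
eef_rot: [-0.047, 0.999, 0.0, 0.0]
ft_force: [-0.9, 0.8, -2.7]
gripper_width: 0.0381
grasp_force: 61.6
```

Run:
```python
from h import *
st()
```

```text
17.7 [ 0.4994 -0.1447  0.0376] rack [0.0002 0.0525 0.0376] F [-0.94  0.8  -2.7 ] Fy 0.89 w 0.0381
```

Request:
{"name": "arm_command", "arguments": {
  "commands": [
    [0,0,0.004,0,0,0],
    [0,0,0.006,0,0,0],
    [0,0,0.006,0,0,0]
  ]
}}

```text
t: 18.0
position: [0.4995, -0.1448, 0.0372]
eef_rot: [-0.048, 0.999, -0.001, -0.0]
ft_force: [-5.6, 1.7, 10.9]
gripper_width: 0.0383
grasp_force: 62.8
```

Request:
{"name": "arm_command", "arguments": {
  "commands": [
    [0,0,0.004,0,0,0],
    [0,0,0.006,0,0,0],
    [0,0,0.006,0,0,0]
  ]
}}

```text
t: 18.3
position: [0.4996, -0.1449, 0.037]
eef_rot: [-0.048, 0.999, -0.001, -0.0]
ft_force: [-11.0, 1.8, 23.4]
gripper_width: 0.038
grasp_force: 64.2
```

Run:
```python
from h import *
st()
```

```text
18.3 [ 0.4996 -0.1449  0.037 ] rack [0.0004 0.0523 0.037 ] F [-10.98   1.76  23.4 ] Fy 2.85 w 0.038
```

Contact: Fz has risen to 23 N with little side force. I'll ease off and then open partway.

Request:
{"name": "arm_command", "arguments": {
  "commands": [
    [0,0,-0.004,0,0,0],
    [0,0,-0.008,0,0,0],
    [0,0,-0.008,0,0,0]
  ]
}}

```text
t: 18.6
position: [0.4996, -0.1449, 0.0373]
eef_rot: [-0.048, 0.999, -0.0, 0.0]
ft_force: [-5.3, 1.6, 8.8]
gripper_width: 0.0383
grasp_force: 62.1
```

Run:
```python
from h import *
st()
```

```text
18.6 [ 0.4996 -0.1449  0.0373] rack [0.0004 0.0524 0.0373] F [-5.32  1.56  8.77] Fy 2.09 w 0.0383
```

Request:
{"name": "arm_command", "arguments": {
  "commands": [
    [0,0,-0.003,0,0,0],
    [0,0,-0.003,0,0,0]
  ]
}}

```text
t: 18.8
position: [0.4996, -0.1448, 0.0374]
eef_rot: [-0.047, 0.999, 0.0, 0.0]
ft_force: [-2.0, 2.1, 2.1]
gripper_width: 0.0385
grasp_force: 61.5
```

Request:
{"name": "arm_command", "arguments": {
  "commands": [
    [0,0,0,0,0,0],
    [0,0,0,0,0,0],
    [0,0,0,0,0,0],
    [0,0,0,0,0,0]
  ],
  "jaw": 0.4
}}

```text
t: 19.2
position: [0.4996, -0.1451, 0.0372]
eef_rot: [-0.047, 0.999, -0.0, 0.0]
ft_force: [0.7, -0.0, -0.4]
gripper_width: 0.0601
grasp_force: 0.0
```

Request:
{"name": "arm_command", "arguments": {
  "commands": [
    [0,0,-0.02,0,0,0],
    [0,0,-0.08,0,0,0],
    [0,0,-0.16,0,0,0],
    [0,0,-0.26,0,0,0],
    [0,0,-0.36,0,0,0],
    [0,0,-0.46,0,0,0],
    [0,0,-0.5,0,0,0],
    [0,0,-0.5,0,0,0]
  ]
}}

```text
t: 20.0
position: [0.5017, -0.1449, 0.241]
eef_rot: [-0.047, 0.999, -0.001, 0.004]
ft_force: [0.3, 0.3, -1.0]
gripper_width: 0.0599
grasp_force: 0.0
```

Run:
```python
from h import *
st()
s=manip.read_camera("side");t=manip.read_camera("top")
a=np.hstack([cv2.resize(t["frame"][180:280,310:410],None,fx=4,fy=4,interpolation=cv2.INTER_CUBIC),cv2.resize(s["frame"][160:260,270:370],None,fx=4,fy=4,interpolation=cv2.INTER_CUBIC)])
cv2.imwrite("pics/a8.png",a[:,:,::-1])
for n in ["keeper_pad","bar_c"]:
  for nm,p in(("t",t),("s",s)): print(n,nm,[(r["xy"],round(r["confidence"],2)) for r in manip.tip_of(n,p)[:2]])
print([np.round(proj(s,rk(0,y,z)),1).tolist() for y,z in((.0525+.085,.095),(.0525,.0846))])
```

```text
20.0 [ 0.5017 -0.1449  0.241 ] rack [0.0025 0.0521 0.241 ] F [ 0.31  0.3  -0.97] Fy 0.26 w 0.0599
keeper_pad t [([325.5, 237.3], 0.78)]
keeper_pad s [([339.1, 253.3], 0.72), ([295.2, 187.4], 0.71)]
bar_c t [([364.0, 237.2], 0.75), ([349.4, 236.2], 0.54)]
bar_c s [([327.1, 228.0], 0.96), ([328.2, 238.1], 0.75)]
[[304.9, 217.0], [325.7, 228.6]]
```

View pics/a8.png

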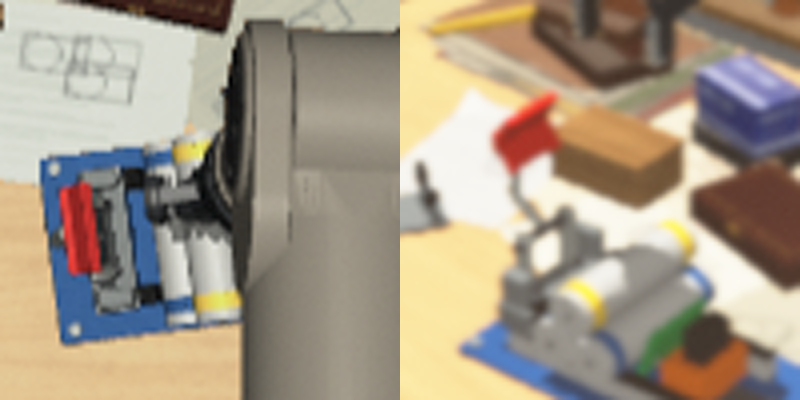

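The yellow bar lies in the valley, level with the blue ones (side (585,295) to (675,240)), and the keeper is still lifted. Next I swing the keeper from behind with the fingers shut.

Run:
```python
from h import *
s=manip.read_camera("side");t=manip.read_camera("top")
P=tri([t,s],[(325.5,237.3),(295.2,187.4)]);print("pad",inrk(P))
for th in(1.5,1.7,1.9):
    X=rk(0,.1375-.085*np.cos(th)+.023*np.sin(th),.095+.085*np.sin(th)+.023*np.cos(th));print(th,inrk(X),np.round(proj(t,X),1),np.round(proj(s,X),1))
st();print(cmd(rk(0,.245,.225),np.pi+.1),cmd(rk(0,.245,.124),np.pi+.1))
```

```text
pad [-0.0019  0.1659  0.1949]
1.5 [-0.      0.1544  0.1814] [328.6 237.6] [299.7 191.8]
1.7 [-0.      0.1713  0.1763] [322.6 238.5] [295.8 191.7]
1.9 [0.     0.1867 0.168 ] [317.1 239.4] [292.3 192.6]
20.4 [ 0.4987 -0.1448  0.2361] rack [-0.0005  0.0525  0.2361] F [ 0.3  -0.42 -0.05] Fy -0.44 w 0.0601
[0.0016, 0.4812, 0.0281, 0.0006, -0.0013, -0.0033] [0.001, 0.4809, 0.2806, 0.0006, -0.0013, -0.0033]
```

Request:
{"name": "arm_command", "arguments": {
  "commands": [
    [0,0.12,0,0,0,0],
    [0,0.24,0,0,0,0],
    [0,0.36,0,0,0,0],
    [0,0.48,0,0,0,0],
    [0,0.48,0.1,0,0,0],
    [0,0.48,0.2,0,0,0],
    [0,0.48,0.28,0,0,0],
    [0,0.48,0.28,0,0,0],
    [0,0.48,0.28,0,0,0]
  ],
  "jaw": -1
}}

```text
t: 21.3
position: [0.4812, 0.0464, 0.1254]
eef_rot: [-0.047, 0.999, 0.0, -0.0]
ft_force: [0.2, 0.4, 0.0]
gripper_width: -0.0002
grasp_force: 0.0
```

Request:
{"name": "arm_command", "arguments": {
  "commands": [
    [0,-0.02,0,0,0,0],
    [0,-0.05,0,0,0,0],
    [0,-0.08,0,0,0,0],
    [0,-0.1,0,0,0,0],
    [0,-0.12,0,0,0,0],
    [0,-0.14,0,0,0,0],
    [0,-0.16,0,0,0,0],
    [0,-0.16,0,0,0,0]
  ]
}}

```text
t: 22.1
position: [0.4876, -0.0181, 0.1254]
eef_rot: [-0.047, 0.999, 0.0, 0.0]
ft_force: [0.0, 0.5, 0.3]
gripper_width: -0.0002
grasp_force: 0.0
```

Run:
```python
from h import *
st()
s=manip.read_camera("side");t=manip.read_camera("top")
for nm,p in(("t",t),("s",s)): print(nm,[(r["xy"],round(r["confidence"],2)) for r in manip.tip_of("keeper_pad",p)[:2]],[(r["xy"],round(r["confidence"],2)) for r in manip.find_in("keeper_pad",p)[:2]])
h=cv2.cvtColor(s["frame"],cv2.COLOR_RGB2HSV);m=cv2.inRange(h,(0,150,80),(6,255,255))|cv2.inRange(h,(174,150,80),(180,255,255));m[:,:270]=0;m[:,350:]=0
n,l,sa,c=cv2.connectedComponentsWithStats(m);print([(sa[i].tolist(),c[i].round(1).tolist()) for i in range(1,n) if sa[i][4]>10])
for th in(0,.4,.8,1.2,1.6):
    X=rk(0,.1375-.085*np.cos(th)+.023*np.sin(th),.095+.085*np.sin(th)+.023*np.cos(th));print(th,inrk(X),np.round(proj(s,X),1))
```

```text
22.1 [ 0.4876 -0.0181  0.1254] rack [0.0012 0.1797 0.1254] F [0.03 0.53 0.31] Fy 0.53 w -0.0002
t [] [([293.0, 176.6], 0.49)]
s [([296.5, 190.4], 0.58)] [([301.9, 196.1], 0.72)]
[([339, 118, 11, 8, 50], [344.4, 121.3]), ([331, 132, 7, 18, 102], [333.6, 139.7]), ([294, 185, 16, 17, 155], [301.9, 193.5])]
0 [-0.      0.0525  0.118 ] [325.5 219.5]
0.4 [-0.      0.0682  0.1493] [321.4 209.2]
0.8 [-0.      0.0948  0.172 ] [314.5 200.1]
1.2 [-0.      0.1281  0.1826] [306.1 194. ]
1.6 [-0.      0.163   0.1793] [297.7 191.7]
```

Request:
{"name": "arm_command", "arguments": {
  "commands": [
    [0,-0.02,0,0,0,0],
    [0,-0.04,0,0,0,0],
    [0,-0.06,0,0,0,0],
    [0,-0.08,0,0,0,0],
    [0,-0.1,0,0,0,0],
    [0,-0.12,0,0,0,0],
    [0,-0.14,0,0,0,0],
    [0,-0.15,0,0,0,0],
    [0,-0.15,0,0,0,0]
  ]
}}

```text
t: 23.3
position: [0.4922, -0.0789, 0.1246]
eef_rot: [-0.046, 0.999, -0.0, -0.001]
ft_force: [-0.4, -0.4, 0.4]
gripper_width: -0.0003
grasp_force: 0.1
```

```bash
cat > k.py <<'E'
from h import *
st()
s=manip.read_camera("side")
print([(r["xy"],round(r["confidence"],2)) for r in manip.tip_of("keeper_pad",s)[:2]])
h=cv2.cvtColor(s["frame"],cv2.COLOR_RGB2HSV);m=cv2.inRange(h,(0,150,80),(6,255,255))|cv2.inRange(h,(174,150,80),(180,255,255));m[:,:270]=0;m[:,350:]=0;m[:160]=0
n,l,sa,c=cv2.connectedComponentsWithStats(m);print([(sa[i].tolist(),c[i].round(1).tolist()) for i in range(1,n) if sa[i][4]>10])
E
python3 k.py
```

```text
23.3 [ 0.4922 -0.0789  0.1246] rack [-0.0003  0.1188  0.1246] F [-0.4  -0.36  0.43] Fy -0.32 w -0.0003
[([313.7, 201.0], 0.71)]
[([311, 198, 19, 14, 112], [319.7, 203.8])]
```

Request:
{"name": "arm_command", "arguments": {
  "commands": [
    [0,0.02,-0.08,0,0,0],
    [0,0,-0.15,0,0,0],
    [0,-0.08,-0.15,0,0,0],
    [0,-0.09,-0.15,0,0,0],
    [0,-0.1,-0.1,0,0,0],
    [0,-0.11,-0.05,0,0,0],
    [0,-0.12,-0.02,0,0,0],
    [0,-0.13,0.01,0,0,0],
    [0,-0.14,0.04,0,0,0],
    [0,-0.15,0.06,0,0,0],
    [0,-0.15,0.06,0,0,0]
  ]
}}

```text
t: 24.5
position: [0.4992, -0.1529, 0.1025]
eef_rot: [-0.042, 0.999, -0.01, 0.001]
ft_force: [-0.2, -19.8, 6.7]
gripper_width: -0.0001
grasp_force: 10.0
```

```bash
python3 k.py
```

```text
24.5 [ 0.4992 -0.1529  0.1025] rack [-0.0008  0.0445  0.1025] F [ -0.2  -19.77   6.72] Fy -19.65 w -0.0001
[([321.0, 211.9], 0.52), ([325.3, 204.1], 0.51)]
[([316, 214, 20, 9, 83], [324.9, 218.1])]
```

The finger slipped in front of the pad's free end. I'll ease forward, lift, and come down on top of the face instead.

Request:
{"name": "arm_command", "arguments": {
  "commands": [
    [0,-0.03,0,0,0,0],
    [0,-0.07,0,0,0,0],
    [0,-0.07,-0.05,0,0,0],
    [0,-0.07,-0.15,0,0,0],
    [0,-0.07,-0.22,0,0,0],
    [0,-0.07,-0.22,0,0,0]
  ]
}}

```text
t: 25.2
position: [0.5044, -0.1645, 0.193]
eef_rot: [-0.048, 0.999, -0.001, 0.004]
ft_force: [-0.6, -0.6, 0.4]
gripper_width: 0.0
grasp_force: 0.0
```

```bash
python3 k.py
python3 - <<'E'
from h import *
print(cmd(rk(0,.072,.17),np.pi+.1))
s=manip.read_camera("side")
for th in(0,.2,.4,.6): 
  X=rk(0,.1375-.085*np.cos(th)+.023*np.sin(th),.095+.085*np.sin(th)+.023*np.cos(th));print(th,inrk(X),np.round(proj(s,X),1))
print([(r["xy"],r["confidence"]) for r in manip.tip_of("bar_c",s)])
E
```

```text
25.2 [ 0.5044 -0.1645  0.193 ] rack [0.0032 0.0324 0.193 ] F [-0.62 -0.64  0.36] Fy -0.57 w 0.0
[([319.5, 210.4], 0.82)]
[([316, 209, 20, 15, 147], [326.3, 216.0])]
[0.0009, 0.0982, 0.0475, 0.0003, 0.0, -0.0028]
0 [-0.      0.0525  0.118 ] [325.5 219.5]
0.2 [0.     0.0588 0.1344] [323.9 214.3]
0.4 [-0.      0.0682  0.1493] [321.4 209.2]
0.6 [0.     0.0803 0.162 ] [318.2 204.4]
[([328.7, 225.6], 0.92), ([328.2, 239.1], 0.74), ([323.5, 233.4], 0.4)]
```

Request:
{"name": "arm_command", "arguments": {
  "commands": [
    [0,0.1,0,0,0,0],
    [0,0.1,0.05,0,0,0],
    [0,0.1,0.12,0,0,0],
    [0,0.1,0.16,0,0,0],
    [0,0.095,0.19,0,0,0],
    [0,0.09,0.21,0,0,0],
    [0,0.09,0.21,0,0,0]
  ]
}}

```text
t: 26.1
position: [0.4969, -0.1296, 0.1039]
eef_rot: [-0.047, 0.999, 0.0, -0.001]
ft_force: [-0.8, -0.0, -0.5]
gripper_width: 0.0001
grasp_force: 0.0
```

```bash
python3 k.py
```

```text
26.1 [ 0.4969 -0.1296  0.1039] rack [-0.0007  0.0678  0.1039] F [-0.8  -0.02 -0.5 ] Fy 0.06 w 0.0001
[([323.7, 238.2], 0.67), ([322.8, 215.8], 0.65)]
[([316, 211, 20, 14, 133], [326.7, 218.4])]
```

Request:
{"name": "arm_command", "arguments": {
  "commands": [
    [0,-0.004,0.01,0,0,0],
    [0,-0.008,0.02,0,0,0],
    [0,-0.012,0.03,0,0,0],
    [0,-0.015,0.038,0,0,0],
    [0,-0.015,0.038,0,0,0]
  ]
}}

```text
t: 26.7
position: [0.4984, -0.1356, 0.0897]
eef_rot: [-0.047, 0.999, -0.0, -0.0]
ft_force: [0.1, -1.2, 0.9]
gripper_width: 0.0
grasp_force: 0.7
```

```bash
python3 k.py
```

```text
26.7 [ 0.4984 -0.1356  0.0897] rack [0.0001 0.0617 0.0897] F [ 0.13 -1.22  0.9 ] Fy -1.23 w 0.0
[([326.7, 214.9], 0.83)]
[([316, 217, 21, 13, 135], [327.6, 223.4])]
```

Request:
{"name": "arm_command", "arguments": {
  "commands": [
    [0,0,0.008,0,0,0],
    [0,0,0.016,0,0,0],
    [0,0,0.016,0,0,0]
  ]
}}

```text
t: 27.1
position: [0.4985, -0.1354, 0.0883]
eef_rot: [-0.047, 0.999, -0.002, -0.0]
ft_force: [-9.8, -0.7, 28.2]
gripper_width: 0.0
grasp_force: 14.1
```

Request:
{"name": "arm_command", "arguments": {
  "commands": [
    [0,0,0.006,0,0,0],
    [0,0,0.008,0,0,0],
    [0,0,0.008,0,0,0]
  ]
}}

```text
t: 27.4
position: [0.4986, -0.1354, 0.0879]
eef_rot: [-0.047, 0.999, -0.003, -0.0]
ft_force: [-16.0, -0.1, 44.4]
gripper_width: 0.0004
grasp_force: 22.0
```

```bash
python3 k.py
```

```text
27.4 [ 0.4986 -0.1354  0.0879] rack [0.0004 0.0619 0.0879] F [-15.98  -0.07  44.44] Fy 1.54 w 0.0004
[([324.1, 216.7], 0.77)]
[([316, 217, 21, 14, 139], [327.6, 223.4])]
```

Request:
{"name": "arm_command", "arguments": {
  "commands": [
    [0,0,-0.02,0,0,0],
    [0,0,-0.1,0,0,0],
    [0,0,-0.2,0,0,0],
    [0,0.1,-0.25,0,0,0],
    [0,0.22,-0.25,0,0,0],
    [0,0.34,-0.25,0,0,0],
    [0,0.44,-0.25,0,0,0],
    [0,0.47,-0.15,0,0,0],
    [0,0.47,-0.03,0,0,0],
    [0,0.47,0.09,0,0,0],
    [0,0.47,0.18,0,0,0],
    [0,0.47,0.24,0,0,0]
  ]
}}

```text
t: 28.7
position: [0.4771, 0.0521, -0.0189]
eef_rot: [-0.048, 0.999, 0.0, -0.003]
ft_force: [-0.2, -0.5, -0.5]
gripper_width: -0.0001
grasp_force: 0.0
```

Request:
{"name": "arm_command", "arguments": {
  "commands": [
    [0,0,0,0,0,0],
    [0,0,0,0,0,0]
  ]
}}

```text
t: 28.9
position: [0.4802, 0.0527, -0.0155]
eef_rot: [-0.048, 0.999, 0.0, -0.001]
ft_force: [0.0, -0.4, 0.3]
gripper_width: -0.0005
grasp_force: 0.0
```

```bash
python3 k.py
python3 - <<'E'
from h import *
s=manip.read_camera("side");t=manip.read_camera("top");save(t,"t9");save(s,"s9")
for n in("keeper_pad","bar_c"):
  for p in(t,s): print(n,[(np.round(r["xy"],1).tolist(),round(r["confidence"],2)) for r in manip.tip_of(n,p)[:3]])
for th in(0,.1): 
  X=rk(0,.1375-.085*np.cos(th)+.023*np.sin(th),.095+.085*np.sin(th)+.023*np.cos(th));print(th,np.round(proj(s,X),1),np.round(proj(t,X),1))
S=manip.get_state();P=np.array(S["position"]);print("tip offs",[np.round(proj(s,P+np.array([0,0,d])),1).tolist() for d in(.03,.036)])
E
```

```text
28.9 [ 0.4802  0.0527 -0.0155] rack [ 0.001   0.2509 -0.0155] F [ 0.05 -0.44  0.26] Fy -0.44 w -0.0005
[([328.0, 238.5], 0.65)]
[([316, 217, 22, 14, 158], [327.7, 223.4])]
keeper_pad [([360.5, 233.5], 0.7), ([369.3, 237.6], 0.6)]
keeper_pad [([322.2, 217.7], 0.73), ([327.5, 226.9], 0.48)]
bar_c [([366.2, 236.5], 0.84), ([348.7, 235.2], 0.64), ([368.1, 235.0], 0.54)]
bar_c [([329.6, 236.6], 0.73), ([325.1, 225.6], 0.63), ([323.6, 235.5], 0.42)]
0 [325.5 219.5] [362.8 234.8]
0.1 [324.8 216.9] [362.1 234.7]
tip offs [[281.3, 226.1], [281.2, 224.6]]
```

Touch the desk to calibrate the tip height.

Request:
{"name": "arm_command", "arguments": {
  "commands": [
    [0,0,0.015,0,0,0],
    [0,0,0.025,0,0,0],
    [0,0,0.03,0,0,0],
    [0,0,0.03,0,0,0]
  ]
}}

```text
t: 29.7
position: [0.4801, 0.0521, -0.0282]
eef_rot: [-0.047, 0.999, 0.0, -0.001]
ft_force: [-0.2, 0.1, 0.0]
gripper_width: -0.0001
grasp_force: 0.0
```

Request:
{"name": "arm_command", "arguments": {
  "commands": [
    [0,0,0.01,0,0,0],
    [0,0,0.014,0,0,0],
    [0,0,0.014,0,0,0]
  ]
}}

```text
t: 30.0
position: [0.4804, 0.0521, -0.0335]
eef_rot: [-0.047, 0.999, -0.0, -0.0]
ft_force: [0.2, -1.3, -0.6]
gripper_width: -0.0003
grasp_force: 0.0
```

```bash
python3 -c "
from h import *
st()"
```

```text
30.0 [ 0.4804  0.0521 -0.0335] rack [ 0.0011  0.2503 -0.0335] F [ 0.23 -1.33 -0.56] Fy -1.34 w -0.0003
```

Request:
{"name": "arm_command", "arguments": {
  "commands": [
    [0,0,0.004,0,0,0],
    [0,0,0.007,0,0,0],
    [0,0,0.007,0,0,0]
  ]
}}

```text
t: 30.3
position: [0.4809, 0.0522, -0.035]
eef_rot: [-0.047, 0.999, -0.0, 0.0]
ft_force: [-1.9, -1.2, 9.0]
gripper_width: -0.0002
grasp_force: 4.2
```

Request:
{"name": "arm_command", "arguments": {
  "commands": [
    [0,0,0.004,0,0,0],
    [0,0,0.007,0,0,0],
    [0,0,0.007,0,0,0]
  ]
}}

```text
t: 30.6
position: [0.4809, 0.0521, -0.0351]
eef_rot: [-0.048, 0.999, -0.002, 0.0]
ft_force: [-9.9, -2.8, 31.5]
gripper_width: -0.0001
grasp_force: 15.4
```

Request:
{"name": "arm_command", "arguments": {
  "commands": [
    [0,0,0.004,0,0,0],
    [0,0,0.006,0,0,0],
    [0,0,0.006,0,0,0]
  ]
}}

```text
t: 30.9
position: [0.4809, 0.052, -0.0352]
eef_rot: [-0.048, 0.999, -0.003, 0.0]
ft_force: [-14.9, -4.2, 49.4]
gripper_width: -0.0001
grasp_force: 25.0
```

Request:
{"name": "arm_command", "arguments": {
  "commands": [
    [0,0,-0.1,0,0,0],
    [0,0,-0.22,0,0,0],
    [0,0,-0.34,0,0,0],
    [0,0,-0.46,0,0,0],
    [0,-0.1,-0.5,0,0,0],
    [0,-0.22,-0.5,0,0,0],
    [0,-0.34,-0.5,0,0,0],
    [0,-0.46,-0.5,0,0,0],
    [0,-0.48,-0.5,0,0,0],
    [0,-0.48,-0.5,0,0,0]
  ]
}}

```text
t: 31.9
position: [0.4984, -0.1417, 0.1583]
eef_rot: [-0.045, 0.999, 0.0, -0.0]
ft_force: [-0.3, 0.4, -1.0]
gripper_width: -0.0001
grasp_force: 0.0
```

Run:
```python
from h import *
st();print(cmd(rk(.052,.053,.077),np.pi+.1))
s=manip.read_camera("side")
h=cv2.cvtColor(s["frame"],cv2.COLOR_RGB2HSV)
for c,lo,hi in(("green",(50,100,30),(80,255,255)),("orange",(6,150,120),(18,255,255)),("yellow",(22,110,120),(36,255,255)),("red",(0,150,80),(5,255,255))):
    m=cv2.inRange(h,lo,hi);m[:,:290]=0;m[:,390:]=0;m[:200]=0;m[290:]=0
    n,l,sa,cc=cv2.connectedComponentsWithStats(m);print(c,[(sa[i].tolist(),cc[i].round(1).tolist()) for i in range(1,n) if sa[i][4]>8])
```

```text
31.9 [ 0.4984 -0.1417  0.1583] rack [-0.0005  0.0557  0.1583] F [-0.31  0.38 -0.98] Fy 0.41 w -0.0001
[-0.1315, -0.0051, 0.203, 0.0001, -0.0005, -0.0069]
green [([331, 237, 14, 15, 53], [337.1, 243.5])]
orange [([336, 245, 21, 16, 194], [345.9, 252.9])]
yellow [([336, 216, 7, 8, 22], [340.1, 219.0]), ([312, 230, 9, 11, 33], [317.0, 234.5])]
red [([316, 217, 21, 14, 138], [327.3, 223.5])]
```

Request:
{"name": "arm_command", "arguments": {
  "commands": [
    [-0.07,-0.003,0,0,0,0],
    [-0.13,-0.005,0.05,0,0,0],
    [-0.13,-0.005,0.12,0,0,0],
    [-0.13,-0.005,0.18,0,0,0],
    [-0.13,-0.005,0.203,0,0,0],
    [-0.13,-0.005,0.203,0,0,0]
  ]
}}

```text
t: 32.55
position: [0.5496, -0.1337, 0.0766]
eef_rot: [-0.049, 0.999, 0.001, -0.001]
ft_force: [-0.1, 0.5, -0.1]
gripper_width: -0.0001
grasp_force: 0.0
```

Request:
{"name": "arm_command", "arguments": {
  "commands": [
    [0,0,0.007,0,0,0],
    [0,0,0.01,0,0,0],
    [0,0,0.01,0,0,0]
  ]
}}

```text
t: 32.85
position: [0.5514, -0.1361, 0.0746]
eef_rot: [-0.047, 0.999, -0.0, 0.001]
ft_force: [-0.4, 0.2, -0.1]
gripper_width: 0.0001
grasp_force: 0.0
```

Request:
{"name": "arm_command", "arguments": {
  "commands": [
    [0,0,0.005,0,0,0],
    [0,0,0.007,0,0,0],
    [0,0,0.007,0,0,0]
  ]
}}

```text
t: 33.15
position: [0.5507, -0.1362, 0.0708]
eef_rot: [-0.047, 0.999, -0.0, -0.0]
ft_force: [-0.2, -0.8, 1.0]
gripper_width: 0.0001
grasp_force: 0.0
```

Request:
{"name": "arm_command", "arguments": {
  "commands": [
    [0,0,0.003,0,0,0],
    [0,0,0.004,0,0,0],
    [0,0,0.004,0,0,0]
  ]
}}

```text
t: 33.45
position: [0.551, -0.1361, 0.0696]
eef_rot: [-0.047, 0.999, -0.0, 0.0]
ft_force: [-0.5, -0.1, 2.6]
gripper_width: 0.0005
grasp_force: 1.5
```

Request:
{"name": "arm_command", "arguments": {
  "commands": [
    [0,0,0.003,0,0,0],
    [0,0,0.003,0,0,0],
    [0,0,0.003,0,0,0]
  ]
}}

```text
t: 33.75
position: [0.5511, -0.1362, 0.0694]
eef_rot: [-0.047, 0.999, -0.0, 0.0]
ft_force: [-2.7, 0.1, 9.2]
gripper_width: 0.0001
grasp_force: 4.2
```

Bar C's top reads 104.7 mm, which is nominal, so the keeper's 123 mm means it isn't fully seated. I'll check pad against bar alignment in the saved top image, numbers only, and lift meanwhile.

Request:
{"name": "arm_command", "arguments": {
  "commands": [
    [0,0,-0.05,0,0,0],
    [0,0,-0.15,0,0,0],
    [0,0,-0.2,0,0,0]
  ]
}}

```text
t: 34.05
position: [0.5522, -0.1358, 0.1505]
eef_rot: [-0.047, 0.999, -0.0, 0.002]
ft_force: [0.7, 0.4, 0.6]
gripper_width: 0.0001
grasp_force: 0.0
```

Run:
```python
from h import *
t=manip.read_camera("top")
def reg(nm,f,sets):
    h=cv2.cvtColor(np.ascontiguousarray(f),cv2.COLOR_RGB2HSV)
    for c,los,z in sets:
        m=sum(cv2.inRange(h,lo,hi) for lo,hi in los).astype(np.uint8);m[:190]=0;m[290:]=0;m[:,320:][:,120:]=0;m[:,:320]=0
        n,l,sa,cc=cv2.connectedComponentsWithStats(m)
        for i in range(1,n):
            if sa[i][4]>8:
                ys,xs=np.nonzero(l==i);P=np.array([inrk(at_z(t,(x,y),z)) for x,y in zip(xs,ys)])
                print(nm,c,len(P),P.mean(0)[:2].round(4),"y",np.percentile(P[:,1],[2,98]).round(4),"x",np.percentile(P[:,0],[2,98]).round(4))
red=[((0,150,80),(6,255,255)),((174,150,80),(180,255,255))]
reg("t9",cv2.imread("pics/t9.png")[:,:,::-1],[("red",red,.118),("yel",[((22,110,120),(36,255,255))],.1),("green",[((50,120,40),(80,255,255))],.06),("orange",[((8,170,150),(18,255,255))],.044)])
reg("t3",cv2.imread("pics/t3.png")[:,:,::-1],[("green",[((50,120,40),(80,255,255))],.06),("orange",[((8,170,150),(18,255,255))],.044)])
f=cv2.cvtColor(cv2.imread("pics/t9.png"),cv2.COLOR_BGR2GRAY)
for x in(-.06,.06): print(x,[int(f[tuple(np.round(proj(t,rk(x,y,.07))[::-1]).astype(int))]) for y in np.arange(0,.12,.003)])
```

```text
t9 red 279 [0.0002 0.0518] y [0.0301 0.0763] x [-0.0272  0.028 ]
t9 yel 46 [0.0552 0.0528] y [0.0357 0.0717] x [0.0501 0.0601]
t9 yel 43 [-0.0574  0.0529] y [0.0345 0.0706] x [-0.0622 -0.0532]
t9 green 83 [0.0008 0.0056] y [0.     0.0114] x [-0.0292  0.0319]
t9 orange 46 [ 0.0189 -0.0162] y [-0.038  -0.0058] x [-0.0021  0.0293]
t9 orange 48 [-0.0214 -0.0208] y [-0.0395 -0.0071] x [-0.0289 -0.0086]
t3 green 82 [0.0009 0.0057] y [0.0001 0.0114] x [-0.0293  0.032 ]
t3 orange 94 [-0.0023 -0.0193] y [-0.0396 -0.0058] x [-0.0286  0.029 ]
-0.06 [97, 97, 96, 97, 81, 60, 74, 82, 88, 90, 135, 173, 193, 204, 209, 210, 215, 219, 216, 210, 206, 197, 174, 145, 116, 128, 124, 105, 98, 81, 111, 71, 97, 96, 95, 96, 96, 95, 93, 80]
0.06 [98, 98, 99, 97, 86, 126, 126, 150, 164, 127, 102, 151, 181, 197, 207, 211, 216, 217, 214, 208, 202, 191, 169, 136, 141, 99, 92, 86, 116, 103, 107, 81, 96, 97, 97, 96, 100, 97, 97, 98]
```

Run:
```python
from h import *
st();print(cmd(rk(0,.045,.095),np.pi+.1))
s=manip.read_camera("side")
for th in(0,.06):
    c=[]
    for x in(-.03,.03):
        for u in(-.0225,.0225):
            a=.085+u; c.append(proj(s,rk(x,.1375-a*np.cos(th)+.023*np.sin(th),.095+a*np.sin(th)+.023*np.cos(th))))
    print(th,np.round(c,1).tolist())
```

```text
34.1 [ 0.5542 -0.1359  0.1534] rack [0.0556 0.0557 0.1534] F [ 1.18 -0.12  2.3 ] Fy -0.24 w -0.0
[0.1401, -0.0273, 0.145, -0.0016, 0.0055, -0.0033]
0 [[313.7, 221.3], [325.2, 226.1], [325.9, 213.1], [337.3, 217.7]]
0.06 [[313.3, 220.1], [324.7, 224.2], [325.5, 211.9], [336.9, 215.8]]
```

Request:
{"name": "arm_command", "arguments": {
  "commands": [
    [0.07,-0.02,0,0,0,0],
    [0.135,-0.025,0,0,0,0],
    [0.135,-0.025,0.06,0,0,0],
    [0.135,-0.025,0.11,0,0,0],
    [0.135,-0.025,0.135,0,0,0],
    [0.135,-0.025,0.135,0,0,0]
  ]
}}

```text
t: 34.75
position: [0.4959, -0.1507, 0.0917]
eef_rot: [-0.047, 0.999, 0.001, -0.002]
ft_force: [0.1, -0.0, -0.5]
gripper_width: 0.0001
grasp_force: 0.0
```

Request:
{"name": "arm_command", "arguments": {
  "commands": [
    [0,0,0.005,0,0,0],
    [0,0,0.008,0,0,0],
    [0,0,0.008,0,0,0]
  ]
}}

```text
t: 35.05
position: [0.4986, -0.1511, 0.0913]
eef_rot: [-0.047, 0.999, -0.0, 0.001]
ft_force: [0.0, -0.0, 0.2]
gripper_width: 0.0004
grasp_force: 0.0
```

Request:
{"name": "arm_command", "arguments": {
  "commands": [
    [0,0,0.005,0,0,0],
    [0,0,0.006,0,0,0],
    [0,0,0.006,0,0,0]
  ]
}}

```text
t: 35.35
position: [0.4979, -0.1511, 0.0884]
eef_rot: [-0.047, 0.999, -0.0, -0.0]
ft_force: [-0.6, 0.4, 0.7]
gripper_width: -0.0002
grasp_force: 0.0
```

```bash
python3 -c "
from h import *
st()"
```

```text
35.35 [ 0.4979 -0.1511  0.0884] rack [-0.0019  0.0463  0.0884] F [-0.55  0.43  0.72] Fy 0.49 w -0.0002
```

Request:
{"name": "arm_command", "arguments": {
  "commands": [
    [0,0,0.005,0,0,0],
    [0,0,0.007,0,0,0],
    [0,0,0.007,0,0,0]
  ]
}}

```text
t: 35.65
position: [0.4984, -0.1512, 0.0868]
eef_rot: [-0.047, 0.999, -0.0, 0.0]
ft_force: [-2.3, 0.5, 6.7]
gripper_width: -0.0002
grasp_force: 3.3
```

Request:
{"name": "arm_command", "arguments": {
  "commands": [
    [0,0,0.004,0,0,0],
    [0,0,0.005,0,0,0],
    [0,0,0.005,0,0,0]
  ]
}}

```text
t: 35.95
position: [0.4986, -0.1512, 0.0863]
eef_rot: [-0.047, 0.999, -0.001, 0.001]
ft_force: [-4.3, 0.7, 15.8]
gripper_width: 0.0002
grasp_force: 7.4
```

Request:
{"name": "arm_command", "arguments": {
  "commands": [
    [0,0,0.003,0,0,0],
    [0,0,0.005,0,0,0],
    [0,0,0.005,0,0,0]
  ]
}}

```text
t: 36.25
position: [0.4987, -0.1512, 0.0859]
eef_rot: [-0.047, 0.999, -0.001, 0.001]
ft_force: [-8.0, 0.1, 23.6]
gripper_width: -0.0004
grasp_force: 11.7
```

```bash
python3 -c "
from h import *
st()"
```

```text
36.25 [ 0.4987 -0.1512  0.0859] rack [-0.0011  0.0461  0.0859] F [-7.96  0.11 23.59] Fy 0.92 w -0.0004
```

Request:
{"name": "arm_command", "arguments": {
  "commands": [
    [0,0,0.005,0,0,0],
    [0,0,0.005,0,0,0],
    [0,0,0.005,0,0,0]
  ]
}}

```text
t: 36.55
position: [0.4988, -0.1513, 0.0855]
eef_rot: [-0.047, 0.999, -0.002, 0.001]
ft_force: [-10.7, 1.4, 33.0]
gripper_width: 0.0001
grasp_force: 16.1
```

Request:
{"name": "arm_command", "arguments": {
  "commands": [
    [0,0,-0.006,0,0,0],
    [0,0,-0.012,0,0,0],
    [0,0,-0.012,0,0,0]
  ]
}}

```text
t: 36.85
position: [0.4985, -0.1512, 0.0865]
eef_rot: [-0.047, 0.999, -0.001, 0.001]
ft_force: [-3.9, 0.0, 11.0]
gripper_width: -0.0001
grasp_force: 5.6
```

Request:
{"name": "arm_command", "arguments": {
  "commands": [
    [0,0,-0.004,0,0,0],
    [0,0,-0.004,0,0,0],
    [0,0,-0.004,0,0,0]
  ]
}}

```text
t: 37.15
position: [0.4984, -0.1511, 0.0868]
eef_rot: [-0.047, 0.999, -0.0, 0.0]
ft_force: [-1.9, -0.2, 6.4]
gripper_width: -0.0001
grasp_force: 3.4
```

Request:
{"name": "arm_command", "arguments": {
  "commands": [
    [0,0,-0.025,0,0,0],
    [-0.05,0.01,-0.025,0,0,0],
    [-0.05,0.01,-0.025,0,0,0],
    [-0.05,0.01,0,0,0,0],
    [-0.05,0.01,0.004,0,0,0],
    [-0.05,0.01,0.004,0,0,0]
  ]
}}

```text
t: 37.75
position: [0.5168, -0.1453, 0.0838]
eef_rot: [-0.047, 0.999, 0.0, -0.001]
ft_force: [0.2, 0.4, 0.5]
gripper_width: 0.0002
grasp_force: 0.3
```

Request:
{"name": "arm_command", "arguments": {
  "commands": [
    [0,0,0.003,0,0,0],
    [0,0,0.004,0,0,0],
    [0,0,0.004,0,0,0]
  ]
}}

```text
t: 38.05
position: [0.5172, -0.1455, 0.0831]
eef_rot: [-0.047, 0.999, -0.0, -0.0]
ft_force: [-1.2, 0.7, 3.6]
gripper_width: 0.0001
grasp_force: 1.9
```

Request:
{"name": "arm_command", "arguments": {
  "commands": [
    [0,0,0.003,0,0,0],
    [0,0,0.004,0,0,0],
    [0,0,0.004,0,0,0]
  ]
}}

```text
t: 38.35
position: [0.5173, -0.1455, 0.083]
eef_rot: [-0.047, 0.999, -0.001, -0.0]
ft_force: [-4.4, -0.0, 11.9]
gripper_width: 0.0002
grasp_force: 6.1
```

```bash
python3 -c "
from h import *
st()"
```

```text
38.35 [ 0.5173 -0.1455  0.083 ] rack [0.0179 0.0499 0.083 ] F [-4.420e+00 -1.000e-02  1.185e+01] Fy 0.43 w 0.0002
```

The off-centre touch finds the pad face at 118.3 mm, so the keeper is seated. The earlier high readings came from a rib in the middle. I'll withdraw and hand in.

Request:
{"name": "arm_command", "arguments": {
  "commands": [
    [0,0,-0.05,0,0,0],
    [0,0,-0.15,0,0,0],
    [0,0,-0.25,0,0,0],
    [0,0,-0.35,0,0,0],
    [0,0.2,-0.4,0,0,0],
    [0,0.3,-0.4,0,0,0],
    [0,0.4,-0.4,0,0,0],
    [0,0.45,-0.4,0,0,0],
    [0,0.45,-0.4,0,0,0],
    [0,0.45,-0.4,0,0,0]
  ]
}}

```text
t: 39.35
position: [0.5, 0.0341, 0.2408]
eef_rot: [-0.048, 0.999, -0.001, -0.0]
ft_force: [0.3, -0.2, -0.0]
gripper_width: 0.0
grasp_force: 0.0
```

Run:
```python
from h import *
t=manip.read_camera("top");h=cv2.cvtColor(t["frame"],cv2.COLOR_RGB2HSV)
for c,lo,hi,z in(("green",(50,120,40),(80,255,255),.06),("orange",(8,170,150),(18,255,255),.044),("red",(0,150,80),(6,255,255),.118),("yellow",(22,110,120),(36,255,255),.1)):
    m=cv2.inRange(h,lo,hi);m[:190]=0;m[290:]=0;m[:,:330]=0;m[:,440:]=0
    ys,xs=np.nonzero(m);print(c,len(xs),inrk(at_z(t,(xs.mean(),ys.mean()),z)) if len(xs) else "")
st()
```

```text
green 83 [0.001  0.0056 0.06  ]
orange 95 [-0.0017 -0.0185  0.044 ]
red 281 [0.     0.0502 0.118 ]
yellow 94 [-0.0006  0.0507  0.1   ]
39.4 [0.5003 0.0325 0.2406] rack [0.019  0.2287 0.2406] F [ 0.4  -0.64 -0.45] Fy -0.68 w -0.0
```

```bash
python3 -c "
from rig import manip
print(manip.sign_off())"
```

```text
the job is handed in; nothing more can be done
None
```

I handed the job in at about 39 s, with the result not reported back: blue bars clamped with the nose in about 6 mm (judged from push force), yellow bar in the valley (top at 104.7 mm), keeper seated (pad at 118.3 mm) and arm clear; one grasp missed and was redone.

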